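# Unload a sample canister in its tilting stand

### The job

The canister in the tilting stand holds a sample tube. Unscrew its cap and take it off, tip the canister forward on its pivot (the lever is there for that) so that the tube slides out into the tray in front of it, then stand the canister back against its stop and screw the cap on again until it is tight and fully home, leaving the tube lying in the tray. Do not disturb the other things on the bench.

Things in the scene. Friction and masses are not known exactly. Their poses are not given: they have to be found in the camera images.
- stand: Fixed tilting stand: grey base plate (28 mm in front of to 122 mm behind the pivot, 126 mm wide, 13 mm high), two aluminium uprights 45 mm either side, tops at 170 mm. Origin on the bench under the middle of the pivot axis, which is 150 mm up; z up, y along the pivot axis; -x points the way the canister leans and pours (roughly to the robot).
- canister (a joint): Angle of the white canister about the pivot, rad. 0: on its stop, leaning 35 degrees from vertical towards the stand's -x. Grows as it is tipped over towards -x; 0.96 is level; at the second stop, 1.48, the mouth points 30 degrees below level. The pivot is stiff (about 1 N m of friction) and stays where it is left.
- mouth (a point): Centre of the canister's rim (under the cap while that is on), 100 mm from the pivot along the canister's axis; moves with the canister. z points out of the mouth along the axis, y along the pivot axis. Canister 53 mm in diameter, 156 mm long, bore 39 mm wide and 150 mm deep, neck 45 mm, shoulder 30 mm below the rim.
- thread (a point): Same point and axes as mouth; describes the thread on the neck: right-hand, two ridges, 54 mm over the ridges, lead 14 mm per turn, about 1 mm of play. The ridges start 3 mm below the rim, at 0 and 180 degrees about z counted from x. Screwing on ends at a hard stop in the thread, after about 165 degrees.
- lever_grip (a point): Middle of the lever's round black grip: a bar 14 mm in diameter, 53 mm long, parallel to the pivot axis, 89 mm to the stand's -y side, 100 mm from the pivot axis. The lever is fixed to the canister, 70 degrees behind its axis (35 behind vertical at rest, 50 in front of it at the second stop). The bar, always over 210 mm above the bench, may turn between the fingers.
- cap: Grey ribbed screw cap, 63 mm in diameter, 34 mm high, about 50 g. Origin at the centre of its open lower edge, z through its closed top. Fully home, as at the start, its origin is 28 mm below the mouth point on the same axis and its x lies along the mouth's x, either way round. It unscrews counterclockwise seen from outside: about 165 degrees frees it, then it lifts off.
- cap_top (a point): Centre of the cap's closed top, 34 mm from its origin, axes as the cap's. Inside the skirt (bore 57 mm, 28 mm deep) are two opposite lugs 13 mm above the lower edge, at 15 and 195 degrees about z counted from x. They must go down between the ridge ends of the neck; turned backwards, the loose cap drops 7 mm as they pass the ends; then it can be screwed on clockwise.
- tube: Sample tube, 90 mm long, 27 mm in diameter with a 31 mm cap, both ends round, about 60 g, loose inside the canister at the start. Origin at its middle, z along its length to its cap. It slides easily in the canister.
- tray: Loose red tray, 130 mm in x, 190 mm in y, 31 mm high, walls and floor 3 mm, on the bench in front of the stand, its y along the pouring direction. Origin at the centre of its underside.
- bottle: Bystander: small brown bottle with a white cap, 40 mm in diameter, 75 mm high, behind on the left. Origin at the centre of its underside.
- dish: Bystander: round flat culture dish, 90 mm in diameter, 16 mm high, on the right. Origin at the centre of its underside.
- film_roll: Bystander: roll of white film, 55 mm in diameter, 51 mm high, in front on the right. Origin at the centre of its underside.
There are look-alikes about, which are no part of the job. Leave any turquoise look-alike of the cap alone.

How it is judged:
By the outcome, as a careful person would: the job done as asked, in the order asked, and still so for the second after the job is handed in, with the robot touching nothing.
It also fails if it takes over 72 s, if anything falls off the work surface, if the arm or the gripper's body presses on something with over 40 N, if the wrist force passes 120 N, or if a joint passes its speed limit or range.

### The arm

A 6-joint arm with a two-finger parallel gripper is mounted at the origin on a cart in front of the work surface, level with it; the furniture and walls round the work are solid. World frame = base frame: x ahead of the robot, y to its left, z up, the work surface at z = 0. Lengths are in mm, angles in rad, forces in N, time in s.
With the tool pointing down it reaches from about 375 to 900 mm from the base axis. Payload 3.1 kg.
Tool frame: the origin (TCP) lies midway between the tips of the shut fingers; the grasp point (between the pads) lies manip.hold_point_z behind it (manip.hold_point_z is the distance from the TCP to the grasp point, in mm); y points along the fingers, z is the direction in which the jaws open and shut, and the axes are right-handed (so a half turn about y gives the same grasp; the last joint's range is limited). The gripper opens to 85 mm and grips with 20 to 120 N. Pads are 22 mm wide; open, the fingers measure 114 mm over their backs; the gripper's body (76 mm by 85 mm) begins 54 mm behind the grasp point. The pads swing forward as they close: fully open they stand 13 mm farther back than shut.
Start: joints at [1.143, 0.527, 1.433, -0, 1.181, -0.178], TCP at [154.466, 605.588, 231.31] pointing down, gripper open.
Joint ranges: [-3.08, 3.08], [-0.75, 2.2], [0.22, 2.44], [-1.43, 4.57], [0, 2.65], [-2.85, 2.85]. Speed limits (rad/s): [2.79, 2.79, 3.14, 3.14, 3.14, 3.14].

### API

Orientations are given as a unit quaternion [x, y, z, w].
In Python, from rig import observe, snapshot, workorder, recognise, manip gives the robot as it stands.
- The arm moves only by the tool jog_arm, never from a script. Its argument "steps" is a list of rows, each an object with "xyz": the shift along the tool's x, y, z in m, a list of three; "twist": the turn, a rotation vector about the tool's x, y, z in rad, a list of three. A call has 1 to 8 rows; each row is the pose to reach, as a shift and turn from the pose commanded when the call began, along the tool's axes at that moment; what a row does not reach only later rows make up. A row lasts 1/10 s, in which the tool goes at most 50 mm and 8.59 degrees, less where a joint would pass 70% of its speed; a pose out of reach is approached as far as the arm can. A call with a gripper value outside its range is refused whole. "hand" is the closure, from 0 (fully open) to 1 (shut), set as the call begins (left out, the last holds). The fingers move at their own pace and stop on an object; the grip force is fixed at half the most. Time passes only in rows, so rows that repeat a pose let the fingers close. It gives the time, the measured TCP pose, the force and the opening at its end, in the units of the state.
- observe(): the state, without advancing time (a new reading comes with each control period).
- snapshot(name): name is "scene" or "top" or "wrist"; returns a dict with "color" (400x640x3 uint8, red, green, blue), "fov_y" (degrees; the focal length in pixels is half the picture's height over the tangent of half this angle, whatever the lens; pixels are square), "cx", "cy" (the principal point, pixels), "D" ([k1, k2, p1, p2, k3] as OpenCV has them; the pictures are not rectified), "xyz" and "orientation" of the camera in the world. Camera axes: x right, y down, z forward; pixel columns grow to the right and rows downward; lengths in mm; the calibration is good to about 2 mm. A picture is of the moment at which its call begins. There is no depth.
- workorder.job_done(): hands the job in, once; it reports no verdict.
Trained networks look in the newest picture that a camera, given by its name, has taken for a name from the list of things; names that differ only in an ending like _2 or _b are one class to them, and where a whole thing is asked for, a point or a joint stands for the part that bears it (a point fixed in the world has none). Each returns a list of dicts, best first, with "score" (0 to 1); they miss things now and then, are a little off and sometimes report something else, mostly with a low value. They report only what shows in the picture. A call takes as long as a camera call. They do not tell look-alikes from the thing itself.
- recognise(camera, name): "point" ([column, row] in pixels, amid what is visible of it).
The state is a dict: "time_s": time; "q": joint angles; "joint_velocities": joint speeds; "tau": joint torques, N m; "eef_pos": TCP position; "orientation": TCP orientation; "wrist_force": force on the tool from outside, world axes, zero at the start; "ft_torque": the same for the moment, N m; "width": finger opening in mm.
Only numpy, scipy, OpenCV 4.12 (cv2) and the standard library are available. Lean on these libraries where they do the work, as an engineer would, in place of code of your own. Each camera call takes 0.05 s, during which the arm holds its last target. There are 200 camera calls.

## Working session

There is one attempt and no reset: what is moved stays moved. The work goes in short steps, Python scripts to look and compute and a tool call to move; the robot and the scene stay as the last step left them, time stands still between calls to the robot, and variables do not carry over. Pictures are saved under pics/ and viewed, about 8 in all and at most 12, crops included, and the job is handed in when it is done.

Besides the shell and the picture viewer there is one more tool, called after ">>>" as a command line: name --argument value ..., lists and objects as JSON in quotes. jog_arm: Moves the arm, as the interface text tells. Its arguments: {"type":"object","properties":{"steps":{"type":"array"},"hand":{"type":"number"}},"required":["steps"]}

```bash
mkdir -p pics; ls; python3 - <<'E'
from rig import observe, snapshot, workorder, recognise, manip
import cv2,numpy as np
print(manip.hold_point_z, [a for a in dir(manip) if a[0]!='_'])
print(observe())
ims=[]
for c in ["scene","top"]:
    s=snapshot(c); ims.append(s["color"][:,:,::-1])
    print(c,{k:(np.round(v,4).tolist() if not isinstance(v,(int,float)) else v) for k,v in s.items() if k!="color"})
    for n in ["stand","canister","lever_grip","cap","cap_top","tray","bottle","dish","film_roll"]:
        print(n,[(np.round(d["point"]).tolist(),round(d["score"],2)) for d in recognise(c,n)[:3]])
    cv2.imwrite(f"pics/{c}0.png",ims[-1])
E
```

```text
pics
18.700000000000003 ['Unreachable', 'hold_point_z']
{'time_s': 0.0, 'q': array([ 1.14251924e+00,  5.28435617e-01,  1.43392606e+00,  7.96826093e-06,
        1.18138903e+00, -1.78491737e-01]), 'joint_velocities': array([-0.00191407,  0.00189485, -0.0004976 , -0.00211133, -0.00060642,
       -0.00102697]), 'tau': array([-5.52702804e-04, -4.42354238e+01, -1.78024739e+01, -2.51744568e-04,
        8.22432776e-03, -2.32543350e-06]), 'eef_pos': array([154.15617536, 604.94315409, 230.34483137]), 'orientation': array([ 0.70232598, -0.08831449,  0.08785363, -0.70087125]), 'wrist_force': array([-0.28826771, -0.5416632 ,  0.33258007]), 'ft_torque': array([ 0.03084248, -0.03652194,  0.03105798]), 'width': 85.29345597977718}
scene {'fov_y': 42.86724428759709, 'cx': 320.31026862869356, 'cy': 198.34467706868145, 'D': [-0.0283, 0.0, 0.0, 0.0, 0.0], 'xyz': [39.746, 728.5319, 1348.8518], 'orientation': [-0.2731, 0.905, -0.3113, 0.0974]}
stand [([299.0, 219.0], 0.63)]
canister [([301.0, 199.0], 0.81)]
lever_grip [([302.0, 195.0], 0.9)]
cap [([276.0, 259.0], 0.87), ([302.0, 280.0], 0.65), ([321.0, 194
[... 165 characters left out ...]
2.0], 0.67)]
dish []
film_roll [([404.0, 172.0], 0.81)]
top {'fov_y': 52.964680065416935, 'cx': 321.3686210627897, 'cy': 193.47193712298542, 'D': [-0.0186, 0.0, 0.0, 0.0, 0.0], 'xyz': [474.6525, -55.7465, 1578.711], 'orientation': [0.7146, -0.6989, 0.0196, -0.0246]}
stand [([315.0, 173.0], 0.96), ([312.0, 179.0], 0.75)]
canister [([310.0, 177.0], 0.82)]
lever_grip [([312.0, 175.0], 0.81), ([312.0, 194.0], 0.27)]
cap [([281.0, 181.0], 0.71), ([310.0, 196.0], 0.58)]
cap_top [([278.0, 208.0], 0.77), ([279.0, 182.0], 0.71), ([315.0, 194.0], 0.58)]
tray [([313.0, 233.0], 0.64), ([313.0, 194.0], 0.27)]
bottle [([234.0, 168.0], 0.41)]
dish [([318.0, 177.0], 0.75)]
film_roll [([413.0, 221.0], 0.76)]
```

View pics/scene0.png

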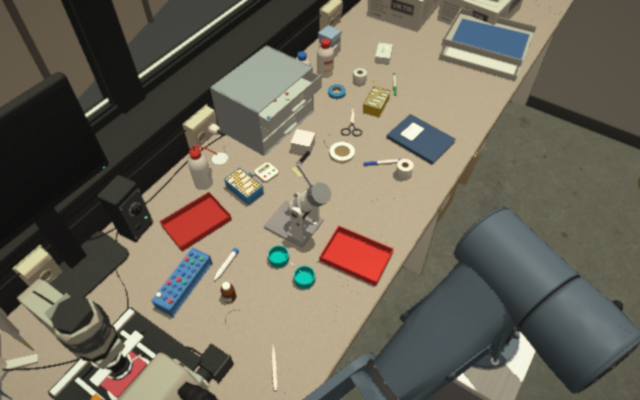

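View pics/top0.png

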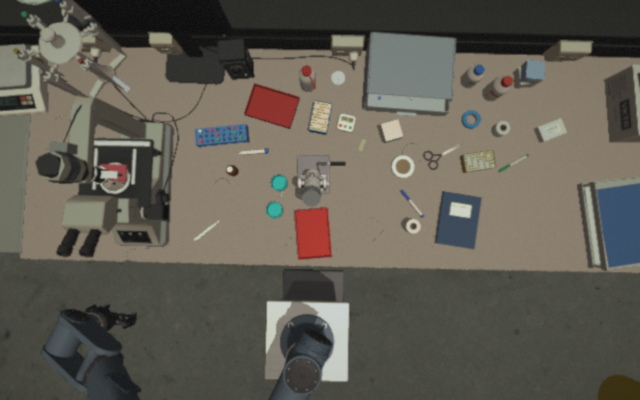

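```bash
cat > h.py <<'E'
import numpy as np, cv2
from scipy.spatial.transform import Rotation as R
from rig import observe, snapshot, recognise, manip
H=manip.hold_point_z
def K(s):
    f=s["color"].shape[0]/2/np.tan(np.radians(s["fov_y"])/2)
    return np.array([[f,0,s["cx"]],[0,f,s["cy"]],[0,0,1.]])
def proj(s,P):
    Rw=R.from_quat(s["orientation"]).as_matrix(); P=np.atleast_2d(P).astype(float)
    c=(P-np.array(s["xyz"]))@Rw
    return cv2.projectPoints(c.reshape(-1,1,3),np.zeros(3),np.zeros(3),K(s),np.array(s["D"],float))[0].reshape(-1,2)
def ray(s,p):
    u=cv2.undistortPoints(np.array(p,float).reshape(-1,1,2),K(s),np.array(s["D"],float)).reshape(-1,2)
    d=np.c_[u,np.ones(len(u))]@R.from_quat(s["orientation"]).as_matrix().T
    return d/np.linalg.norm(d,axis=1)[:,None]
def onz(s,p,z):
    d=ray(s,p); o=np.array(s["xyz"]); return o+d*((z-o[2])/d[:,2])[:,None]
def tri(s1,p1,s2,p2):
    A=0;b=0
    for s,p in((s1,p1),(s2,p2)):
        d=ray(s,[p])[0];M=np.eye(3)-np.outer(d,d);A=A+M;b=b+M@np.array(s["xyz"])
    return np.linalg.solve(A,b)
E
python3 - <<'E'
from h import *
S=snapshot("scene");T=snapshot("top")
import pickle;pickle.dump((S,T),open("s.pkl","wb"))
a=cv2.resize(S["color"][165:290,240:400],None,fx=5,fy=5,interpolation=3)
b=cv2.resize(T["color"][140:265,255:415],None,fx=5,fy=5,interpolation=3)
im=np.vstack([cv2.resize(a,None,fx=.6,fy=.6,interpolation=cv2.INTER_AREA)]) 
cv2.imwrite("pics/c1.png",a[:600,:,::-1]);cv2.imwrite("pics/c2.png",b[:600,:,::-1])
print(onz(T,[[312,233],[232,170],[403,166],[413,226],[279,182],[275,209]],0).round())
print("cap tri",tri(S,[319,192],T,[311,195]).round())
E
```

```text
[[ 418.  -10.    0.]
 [ 659.  313.    0.]
 [ 689. -364.    0.]
 [ 454. -405.    0.]
 [ 615.  125.    0.]
 [ 508.  138.    0.]]
cap tri [550. -12. 230.]
```

View pics/c1.png

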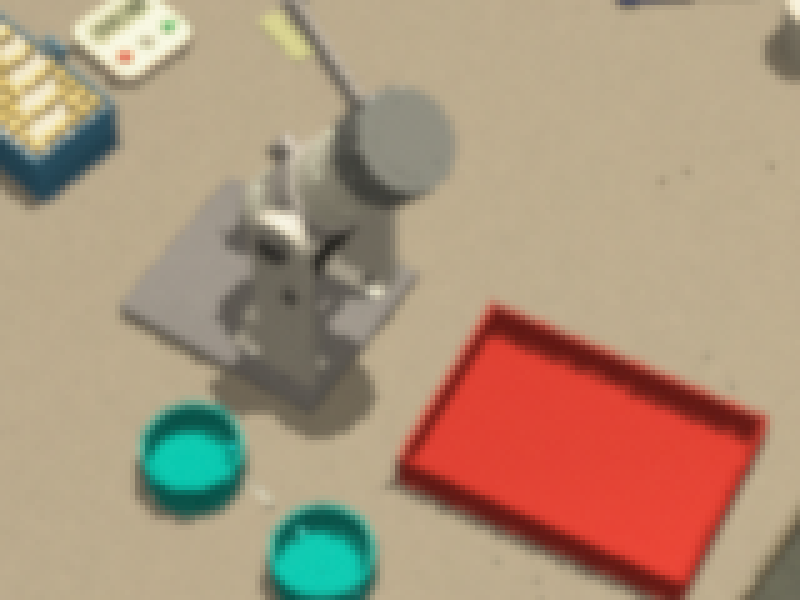

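View pics/c2.png

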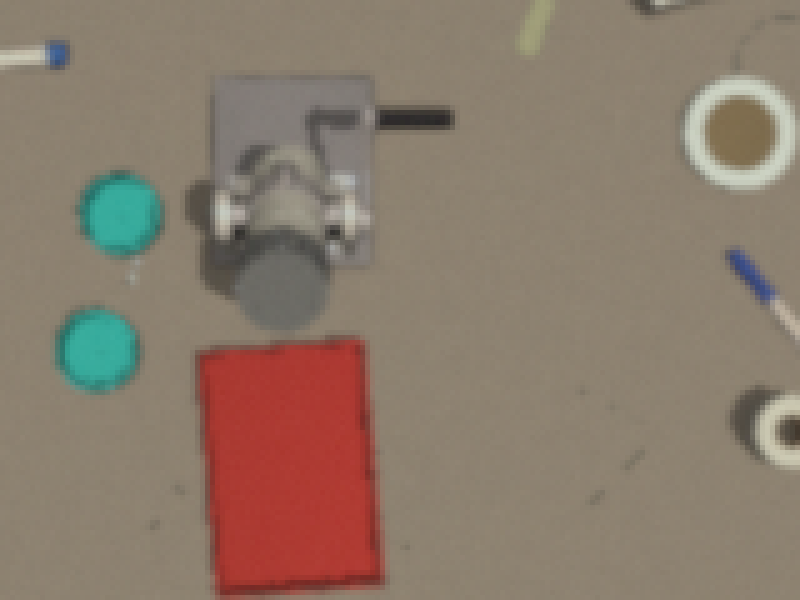

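```bash
cat >> h.py <<'E'
def pt(f,name_ang,r,y,th):  # unused
    pass
def axis(th):  # canister axis dir in stand frame
    a=np.radians(35)+th; return np.array([-np.sin(a),0,np.cos(a)])
def lev(th):
    a=np.radians(35-70)+th; return np.array([-100*np.sin(a),-89,150+100*np.cos(a)])
def w(st,P):
    c,s=np.cos(st[2]),np.sin(st[2]); P=np.atleast_2d(P)
    return P@np.array([[c,-s,0],[s,c,0],[0,0,1]]).T+[st[0],st[1],0]
E
python3 - <<'E'
from h import *
import pickle
from scipy.optimize import least_squares
S,T=pickle.load(open("s.pkl","rb"))
cv=lambda p,o:(np.array(p)+.5)/5-.5+o
sp=cv([(235,182),(122,310),(310,408),(415,275),(406,140)],[240,165])
capt=np.array([0,0,150])+106*axis(0)
s3=np.array([[122,-63,13],[122,63,13],[-28,63,13],[-28,-63,13],capt])
tp=cv([(212,77),(372,77),(372,265),(377,118),(453,118),(282,288)],[255,140])
t3=np.array([[122,63,13],[122,-63,13],[-28,-63,13],[57.4,-62.5,232],[57.4,-115.5,232],capt])
f=lambda v:np.r_[(proj(S,w(v,s3))-sp).ravel(),(proj(T,w(v,t3))-tp).ravel()]
r=least_squares(f,[610,-15,0],x_scale=[10,10,.1],loss='soft_l1')
st=r.x;print(st,f(st).reshape(-1,2).round(1).tolist());np.save("st.npy",st)
print("captop",w(st,capt),"lever",w(st,lev(0)), w(st,lev(1.48)))
tray=onz(T,cv([(197,352),(363,340),(382,582),(218,594)],[255,140]),31);print("tray",tray.round().tolist())
print("pour ends", w(st,np.array([0,0,150])+100*axis(1.48)))
E
```

```text
[ 6.00765030e+02 -9.54419728e+00  2.70683833e-02] [[-1.9, -1.9], [-1.7, -1.2], [-0.2, 0.2], [0.3, -1.2], [-0.0, -0.5], [-0.3, 0.3], [-0.2, 0.1], [-0.0, 0.6], [-0.5, 0.6], [-0.0, 0.5], [0.0, 1.6]]
captop [[539.98820017 -11.18972972 236.83011669]] lever [[660.51045407 -96.95920514 231.91520443]] [[ 526.82472874 -100.57874565  214.54876324]]
tray [[505.0, 60.0, 31.0], [517.0, -67.0, 31.0], [333.0, -86.0, 31.0], [321.0, 39.0, 31.0]]
pour ends [[514.01832567 -11.89286397 100.30600607]]
```

```bash
cat >> h.py <<'E'
st=np.load("st.npy")
Rz=lambda a:R.from_euler('z',a).as_matrix()
def Rcap(th,roll): # tool orientation facing mouth; roll=turn about cap axis ccw from outside (rad)
    y=-axis(th); z=np.array([0,-1.,0]); x=np.cross(y,z)
    M=Rz(st[2])@np.c_[x,y,z]
    return M@R.from_rotvec([0,-roll,0]).as_matrix()
def Rdown(az): # tool down, jaw (tool z) at azimuth az
    y=np.array([0,0,-1.]);z=np.array([np.cos(az),np.sin(az),0]);return np.c_[np.cross(y,z),y,z]
def go(P,M):
    o=observe(); Rc=R.from_quat(o["orientation"]).as_matrix()
    print("xyz(m)",(Rc.T@(np.ravel(P)-o["eef_pos"])/1000).round(4).tolist(),"twist",R.from_matrix(Rc.T@M).as_rotvec().round(4).tolist())
def ax(th,d): return w(st,np.array([0,0,150])+d*axis(th))[0]
def stt():
    o=observe();print("t",round(o["time_s"],2),"q",o["q"].round(3).tolist(),"p",o["eef_pos"].round(1).tolist(),"quat",o["orientation"].round(4).tolist(),"F",o["wrist_force"].round(1).tolist(),"w",round(o["width"],1))
E
python3 -c "
from h import *
go(ax(0,206),Rcap(0,0))"
```

```text
xyz(m) [0.4709, -0.0874, -0.518] twist [0.8646, 2.7421, 0.1205]
```

>>> jog_arm --steps '[{"xyz": [0.235,-0.06,-0.26],"twist": [0.43,1.37,0.06]},{"xyz": [0.235,-0.06,-0.26],"twist": [0.43,1.37,0.06]},{"xyz": [0.235,-0.06,-0.26],"twist": [0.43,1.37,0.06]},{"xyz": [0.235,-0.06,-0.26],"twist": [0.43,1.37,0.06]},{"xyz": [0.235,-0.06,-0.26],"twist": [0.43,1.37,0.06]},{"xyz": [0.235,-0.06,-0.26],"twist": [0.43,1.37,0.06]},{"xyz": [0.235,-0.06,-0.26],"twist": [0.43,1.37,0.06]},{"xyz": [0.235,-0.06,-0.26],"twist": [0.43,1.37,0.06]}]' --hand 0

```text
time_s: 1.9
eef_pos: [321.9, 291.6, 292.9]
orientation: [-0.406, 0.454, -0.454, 0.65]
wrist_force: [-0.1, 0.6, 1.0]
width: 85.3
```

```bash
python3 -c "
from h import *
stt();go(ax(0,206),Rcap(0,0))"
```

```text
t 1.9 q [0.36, 0.048, 2.029, 0.237, 0.771, 0.064] p [321.9, 291.6, 292.9] quat [-0.4059, 0.454, -0.454, 0.6504] F [-0.1, 0.6, 1.0] w 85.3
xyz(m) [0.3144, -0.0673, 0.1256] twist [0.4945, 1.5859, 0.0703]
```

>>> jog_arm --steps '[{"xyz": [0.3144,-0.0673,0.1256],"twist": [0.4945,1.5859,0.0703]},{"xyz": [0.3144,-0.0673,0.1256],"twist": [0.4945,1.5859,0.0703]},{"xyz": [0.3144,-0.0673,0.1256],"twist": [0.4945,1.5859,0.0703]},{"xyz": [0.3144,-0.0673,0.1256],"twist": [0.4945,1.5859,0.0703]},{"xyz": [0.3144,-0.0673,0.1256],"twist": [0.4945,1.5859,0.0703]},{"xyz": [0.3144,-0.0673,0.1256],"twist": [0.4945,1.5859,0.0703]},{"xyz": [0.3144,-0.0673,0.1256],"twist": [0.4945,1.5859,0.0703]},{"xyz": [0.3144,-0.0673,0.1256],"twist": [0.4945,1.5859,0.0703]}]'

```text
time_s: 2.7
eef_pos: [487.9, -13.3, 319.2]
orientation: [0.029, 0.657, -0.655, 0.372]
wrist_force: [-0.2, 0.5, 0.2]
width: 85.3
```

```bash
python3 -c "
from h import *
stt();go(ax(0,206),Rcap(0,0))"
```

```text
t 2.7 q [-0.499, 0.057, 2.031, 0.612, 0.71, 0.158] p [487.9, -13.3, 319.2] quat [0.029, 0.6567, -0.6554, 0.3721] F [-0.2, 0.5, 0.2] w 85.3
xyz(m) [0.0038, -0.0023, -0.0029] twist [0.134, 0.4444, 0.0191]
```

>>> jog_arm --steps '[{"xyz": [0.0038,-0.0023,-0.0029],"twist": [0.134,0.4444,0.0191]},{"xyz": [0.0038,-0.0023,-0.0029],"twist": [0.134,0.4444,0.0191]},{"xyz": [0.0038,-0.0023,-0.0029],"twist": [0.134,0.4444,0.0191]},{"xyz": [0.0038,-0.0023,-0.0029],"twist": [0.134,0.4444,0.0191]},{"xyz": [0.0038,-0.0023,-0.0029],"twist": [0.134,0.4444,0.0191]}]'

```text
time_s: 3.2
eef_pos: [478.0, -5.6, 316.9]
orientation: [0.196, 0.68, -0.67, 0.226]
wrist_force: [0.1, -0.2, 0.1]
width: 85.1
```

```bash
python3 -c "
from h import *
stt();go(ax(0,206),Rcap(0,0))
s=snapshot('wrist')
print(s['fov_y'],s['cx'],s['cy'],s['D'],s['xyz'],s['orientation'])
for n in ['cap','cap_top','canister','lever_grip']: print(n,recognise('wrist',n)[:2])
print('pred', proj(s,[ax(0,106),ax(0,72),w(st,lev(0))[0]]))
im=s['color'].copy()
c=ax(0,106);M=Rcap(0,0)
for d,r in((106,31.5),(72,31.5)):
    a=np.linspace(0,2*np.pi,40);P=ax(0,d)+r*(np.cos(a)[:,None]*M[:,0]+np.sin(a)[:,None]*M[:,2])
    for q in proj(s,P): cv2.circle(im,tuple(int(v) for v in q.round()),1,(255,0,0),-1)
cv2.imwrite('pics/w1.png',cv2.resize(im,None,fx=1.25,fy=1.25)[:,:,::-1]);import pickle;pickle.dump(s,open('w1.pkl','wb'))
"
```

```text
t 3.2 q [-0.41, 0.023, 2.094, 0.52, 0.528, 0.73] p [478.0, -5.6, 316.9] quat [0.1955, 0.6799, -0.6698, 0.2256] F [0.1, -0.2, 0.1] w 85.1
xyz(m) [-0.0046, 0.001, 0.0074] twist [0.011, 0.0141, 0.0059]
71.69874977376062 318.45410277524707 203.16186595161264 [-0.04265367  0.          0.          0.          0.        ] [452.63599976  -7.10205202 472.7284308 ] [ 0.71264203 -0.68159973  0.11403787 -0.12065867]
cap [{'point': [245.8, 200.3], 'score': 0.73}, {'point': [329.2, 196.2], 'score': 0.69}]
cap_top [{'point': [330.1, 194.6], 'score': 0.79}, {'point': [242.0, 258.2], 'score': 0.7}]
canister [{'point': [382.2, 105.7], 'score': 0.83}]
lever_grip [{'point': [384.3, 99.9], 'score': 0.59}]
pred [[327.76741172 197.60629748]
 [327.08531088 189.18163564]
 [411.12043157  97.39897964]]
```

View pics/w1.png

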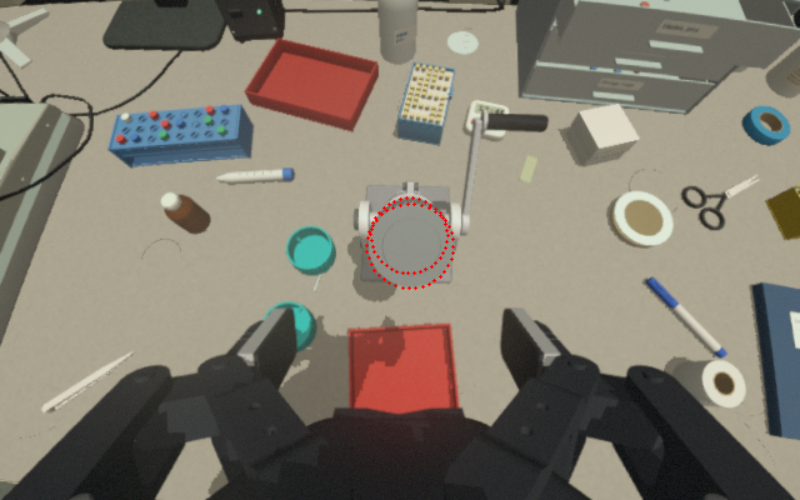

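```bash
python3 -c "
from h import *
import pickle
s=pickle.load(open('w1.pkl','rb'))
c=cv2.resize(s['color'][75:245,270:450],None,fx=4,fy=4,interpolation=3)[:600]
cv2.imwrite('pics/w1c.png',cv2.convertScaleAbs(c[:,:,::-1],alpha=1.5))
"
```

```text
(no output)
```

View pics/w1c.png

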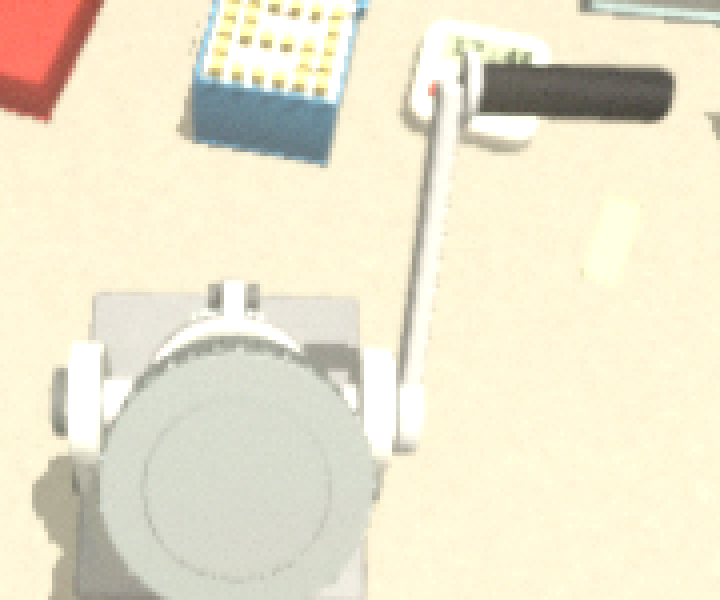

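```bash
python3 -c "
from h import *
st[0]+=.8;st[1]-=1.2;np.save('st.npy',st)
go(ax(0,150),Rcap(0,0));go(ax(0,69),Rcap(0,0))"
```

```text
xyz(m) [-0.0055, 0.0572, 0.0085] twist [0.0101, 0.0109, 0.006]
xyz(m) [-0.0059, 0.1381, 0.0093] twist [0.0101, 0.0109, 0.006]
```

>>> jog_arm --steps '[{"xyz": [-0.0055,0.0572,0.0085],"twist": [0.0101,0.0109,0.006]},{"xyz": [-0.0055,0.0572,0.0085],"twist": [0.0101,0.0109,0.006]},{"xyz": [-0.0055,0.0572,0.0085],"twist": [0.0101,0.0109,0.006]},{"xyz": [-0.0055,0.0572,0.0085],"twist": [0.0101,0.0109,0.006]}]'

```text
time_s: 3.85
eef_pos: [514.9, -12.6, 272.9]
orientation: [0.203, 0.678, -0.671, 0.221]
wrist_force: [-0.4, 0.4, 0.6]
width: 85.6
```

```bash
python3 -c "
from h import *
stt();go(ax(0,150),Rcap(0,0));go(ax(0,69),Rcap(0,0))"
```

```text
t 3.85 q [-0.377, 0.168, 2.095, 0.654, 0.381, 0.615] p [514.9, -12.6, 272.9] quat [0.2033, 0.6775, -0.6713, 0.2215] F [-0.4, 0.4, 0.6] w 85.6
xyz(m) [-0.0005, 0.0004, 0.0005] twist [0.0006, -0.0003, 0.0006]
xyz(m) [-0.0005, 0.0814, 0.0005] twist [0.0006, -0.0003, 0.0006]
```

```bash
python3 -c "
from h import *
go(ax(0,150),Rcap(0,-.7));go(ax(0,69),Rcap(0,-.7))"
```

```text
xyz(m) [-0.0005, 0.0004, 0.0005] twist [0.0004, 0.6997, 0.0008]
xyz(m) [-0.0005, 0.0814, 0.0005] twist [0.0004, 0.6997, 0.0008]
```

>>> jog_arm --steps '[{"xyz": [-0.0005,0.0004,0.0005],"twist": [0,0.4,0]},{"xyz": [-0.0005,0.0004,0.0005],"twist": [0,0.4,0]},{"xyz": [-0.0005,0.01,0.0005],"twist": [0.0004,0.7,0.0008]},{"xyz": [-0.0005,0.03,0.0005],"twist": [0.0004,0.7,0.0008]},{"xyz": [-0.0005,0.05,0.0005],"twist": [0.0004,0.7,0.0008]},{"xyz": [-0.0005,0.07,0.0005],"twist": [0.0004,0.7,0.0008]},{"xyz": [-0.0005,0.0814,0.0005],"twist": [0.0004,0.7,0.0008]},{"xyz": [-0.0005,0.0814,0.0005],"twist": [0.0004,0.7,0.0008]}]'

```text
time_s: 4.65
eef_pos: [562.7, -11.9, 207.1]
orientation: [0.422, 0.712, -0.561, -0.023]
wrist_force: [-0.3, -0.9, 0.6]
width: 85.6
```

```bash
python3 -c "
from h import *
stt();go(ax(0,69),Rcap(0,-.7))"
```

```text
t 4.65 q [-0.329, 0.368, 2.074, 1.049, 0.233, 0.939] p [562.7, -11.9, 207.1] quat [0.4221, 0.7121, -0.5606, -0.0235] F [-0.3, -0.9, 0.6] w 85.6
xyz(m) [0.0007, 0.0001, 0.0005] twist [0.0009, -0.0005, -0.0015]
```

>>> jog_arm --steps '[{"xyz": [0.0007,0.0001,0.0005],"twist": [0,0,0]},{"xyz": [0.0007,0.0001,0.0005],"twist": [0,0,0]},{"xyz": [0.0007,0.0001,0.0005],"twist": [0,0,0]},{"xyz": [0.0007,0.0001,0.0005],"twist": [0,0,0]},{"xyz": [0.0007,0.0001,0.0005],"twist": [0,0,0]},{"xyz": [0.0007,0.0001,0.0005],"twist": [0,0,0]},{"xyz": [0.0007,0.0001,0.0005],"twist": [0,0,0]}]' --hand 1

```text
time_s: 5.35
eef_pos: [561.3, -11.7, 207.5]
orientation: [0.422, 0.712, -0.561, -0.023]
wrist_force: [-4.3, -0.4, 6.1]
width: 61.9
```

>>> jog_arm --steps '[{"xyz": [0,-0.0003,0],"twist": [0,-0.12,0]},{"xyz": [0,-0.0005,0],"twist": [0,-0.24,0]},{"xyz": [0,-0.0008,0],"twist": [0,-0.36,0]},{"xyz": [0,-0.0011,0],"twist": [0,-0.48,0]},{"xyz": [0,-0.0013,0],"twist": [0,-0.6,0]},{"xyz": [0,-0.0016,0],"twist": [0,-0.72,0]},{"xyz": [0,-0.0019,0],"twist": [0,-0.84,0]},{"xyz": [0,-0.0021,0],"twist": [0,-0.96,0]}]'

```text
time_s: 6.15
eef_pos: [560.7, -11.7, 208.7]
orientation: [-0.114, -0.642, 0.692, -0.31]
wrist_force: [1.4, 1.9, -0.2]
width: 61.5
```

```bash
cat >> h.py <<'E'
def roll(th=0):  # ccw roll from Rcap(th,0), and axial distance d and offset across
    o=observe();v=R.from_matrix(Rcap(th,0).T@R.from_quat(o["orientation"]).as_matrix()).as_rotvec()
    p=o["eef_pos"]-ax(th,0);a=ax(th,1)-ax(th,0);d=p@a
    fa=R.from_quat(o["orientation"]).as_matrix().T@o["wrist_force"]
    print("rollvec",(-v).round(3).tolist(),"d",round(d,2),"off(stand xyz)",(Rz(st[2]).T@(p-d*a)).round(2).tolist(),"Ftool",fa.round(1).tolist(),"T",(R.from_quat(o["orientation"]).as_matrix().T@o["ft_torque"]).round(2).tolist())
E
python3 -c "
from h import *
stt();roll()"
```

```text
t 6.15 q [-0.33, 0.362, 2.077, 1.045, 0.234, -0.022] p [560.7, -11.7, 208.7] quat [-0.114, -0.6416, 0.6924, -0.3098] F [1.4, 1.9, -0.2] w 61.5
rollvec [-0.001, 0.265, -0.002] d 71.56 off(stand xyz) [0.14, 0.11, 0.1] Ftool [-1.5, 1.0, -1.5] T [-0.2, 0.0, -0.13]
```

>>> jog_arm --steps '[{"xyz": [0,-0.0003,0],"twist": [0,-0.12,0]},{"xyz": [0,-0.0005,0],"twist": [0,-0.24,0]},{"xyz": [0,-0.0008,0],"twist": [0,-0.36,0]},{"xyz": [0,-0.0011,0],"twist": [0,-0.48,0]},{"xyz": [0,-0.0013,0],"twist": [0,-0.6,0]},{"xyz": [0,-0.0016,0],"twist": [0,-0.72,0]},{"xyz": [0,-0.0019,0],"twist": [0,-0.84,0]},{"xyz": [0,-0.0021,0],"twist": [0,-0.96,0]}]'

```text
time_s: 6.95
eef_pos: [559.0, -11.9, 210.1]
orientation: [0.219, -0.426, 0.667, -0.571]
wrist_force: [0.4, 0.2, 0.3]
width: 62.2
```

```bash
python3 -c "
from h import *
stt();roll()"
```

```text
t 6.95 q [-0.331, 0.357, 2.079, 1.03, 0.237, -0.969] p [559.0, -11.9, 210.1] quat [0.219, -0.4261, 0.6668, -0.5708] F [0.4, 0.2, 0.3] w 62.2
rollvec [-0.001, 1.225, -0.001] d 73.65 off(stand xyz) [-0.3, 0.04, -0.21] Ftool [-0.4, 0.0, 0.4] T [-0.31, 0.01, -0.05]
```

>>> jog_arm --steps '[{"xyz": [0,-0.0003,0],"twist": [0,-0.12,0]},{"xyz": [0,-0.0005,0],"twist": [0,-0.24,0]},{"xyz": [0,-0.0008,0],"twist": [0,-0.36,0]},{"xyz": [0,-0.0011,0],"twist": [0,-0.48,0]},{"xyz": [0,-0.0013,0],"twist": [0,-0.6,0]},{"xyz": [0,-0.0016,0],"twist": [0,-0.72,0]},{"xyz": [0,-0.0019,0],"twist": [0,-0.84,0]},{"xyz": [0,-0.0021,0],"twist": [0,-0.96,0]}]'

```text
time_s: 7.75
eef_pos: [557.9, -11.9, 211.9]
orientation: [-0.502, 0.114, -0.49, 0.703]
wrist_force: [-1.2, 0.3, 0.8]
width: 62.1
```

```bash
python3 -c "
from h import *
stt();roll()"
```

```text
t 7.75 q [-0.333, 0.352, 2.08, 1.017, 0.239, -1.916] p [557.9, -11.9, 211.9] quat [-0.5021, 0.1144, -0.4904, 0.7031] F [-1.2, 0.3, 0.8] w 62.1
rollvec [-0.002, 2.185, -0.0] d 75.78 off(stand xyz) [-0.26, 0.0, -0.18] Ftool [-0.5, -1.4, -0.2] T [-0.22, 0.03, 0.22]
```

>>> jog_arm --steps '[{"xyz": [0,-0.0003,0],"twist": [0,-0.1,0]},{"xyz": [0,-0.0005,0],"twist": [0,-0.18,0]},{"xyz": [0,-0.0015,0],"twist": [0,-0.18,0]},{"xyz": [0,-0.003,0],"twist": [0,-0.18,0]},{"xyz": [0,-0.004,0],"twist": [0,-0.18,0]}]'

```text
time_s: 8.25
eef_pos: [555.9, -12.1, 214.8]
orientation: [-0.543, 0.053, -0.445, 0.71]
wrist_force: [0.1, -0.6, -0.8]
width: 61.8
```

```bash
python3 -c "
from h import *
stt();roll()"
```

```text
t 8.25 q [-0.335, 0.344, 2.081, 0.991, 0.244, -2.065] p [555.9, -12.1, 214.8] quat [-0.5429, 0.053, -0.4449, 0.7103] F [0.1, -0.6, -0.8] w 61.8
rollvec [-0.002, 2.358, 0.0] d 79.3 off(stand xyz) [-0.21, -0.16, -0.15] Ftool [0.2, 0.7, -0.7] T [-0.15, 0.02, 0.14]
```

```bash
python3 -c "
from h import *
go(ax(0,150),Rcap(0,2.358));go([500,-200,100],Rdown(.79+st[2]))"
```

```text
xyz(m) [0.0002, -0.0707, 0.0003] twist [-0.0003, 0.0003, 0.0016]
xyz(m) [0.0493, 0.0591, -0.2137] twist [-0.4308, -0.0027, 0.4349]
```

>>> jog_arm --steps '[{"xyz": [0,-0.01,0],"twist": [0,0,0]},{"xyz": [0,-0.04,0],"twist": [0,0,0]},{"xyz": [0,-0.07,0],"twist": [0,0,0]},{"xyz": [0.02,-0.06,-0.07],"twist": [-0.1,0,0.1]},{"xyz": [0.03,-0.03,-0.1],"twist": [-0.2,0,0.2]},{"xyz": [0.0493,0.02,-0.2137],"twist": [-0.43,-0.0027,0.4349]},{"xyz": [0.0493,0.02,-0.2137],"twist": [-0.43,-0.0027,0.4349]},{"xyz": [0.0493,0.0591,-0.2137],"twist": [-0.43,-0.0027,0.4349]}]'

```text
time_s: 9.05
eef_pos: [499.1, -197.3, 114.0]
orientation: [0.659, -0.259, 0.262, -0.656]
wrist_force: [1.6, -0.3, 0.1]
width: 62.2
```

```bash
python3 -c "
from h import *
stt();go([500,-200,40],Rdown(.79+st[2]));go([500,-200,4],Rdown(.79+st[2]))"
```

```text
t 9.05 q [-0.583, 0.581, 1.762, -0.004, 0.794, -1.397] p [499.1, -197.3, 114.0] quat [0.6588, -0.2589, 0.262, -0.656] F [1.6, -0.3, 0.1] w 62.2
xyz(m) [0.0021, 0.074, -0.0012] twist [0.0021, -0.0007, 0.0055]
xyz(m) [0.0019, 0.11, -0.0011] twist [0.0021, -0.0007, 0.0055]
```

>>> jog_arm --steps '[{"xyz": [0.001,0.04,-0.001],"twist": [0.002,0,0.002]},{"xyz": [0.001,0.06,-0.001],"twist": [0.002,0,0.002]},{"xyz": [0.001,0.06,-0.001],"twist": [0.002,0,0.002]},{"xyz": [0.001,0.06,-0.001],"twist": [0.002,0,0.002]}]'

```text
time_s: 9.45
eef_pos: [496.1, -194.2, 53.5]
orientation: [-0.657, 0.261, -0.259, 0.658]
wrist_force: [-1.2, -0.7, 0.1]
width: 61.9
```

```bash
python3 -c "
from h import *
stt();go([500,-200,3],Rdown(.79+st[2]))"
```

```text
t 9.45 q [-0.584, 0.685, 1.797, 0.003, 0.662, -1.405] p [496.1, -194.2, 53.5] quat [-0.6567, 0.2607, -0.2593, 0.6585] F [-1.2, -0.7, 0.1] w 61.9
xyz(m) [0.0069, 0.0505, -0.0017] twist [-0.0017, 0.0007, -0.0028]
```

>>> jog_arm --steps '[{"xyz": [0,0.03,0],"twist": [0,0,-0.001]},{"xyz": [0,0.045,0],"twist": [0,0,-0.002]},{"xyz": [0,0.049,0],"twist": [0,0,-0.002]},{"xyz": [0,0.0505,0],"twist": [0,0,-0.002]},{"xyz": [0,0.0505,0],"twist": [0,0,-0.002]}]'

```text
time_s: 9.95
eef_pos: [497.1, -194.5, 4.3]
orientation: [-0.657, 0.259, -0.261, 0.658]
wrist_force: [-0.4, -0.6, 0.1]
width: 61.8
```

>>> jog_arm --steps '[{"xyz": [0,0.001,0],"twist": [0,0,0]},{"xyz": [0,0.002,0],"twist": [0,0,0]},{"xyz": [0,0.003,0],"twist": [0,0,0]}]'

```text
time_s: 10.25
eef_pos: [496.5, -194.3, 0.3]
orientation: [-0.657, 0.259, -0.26, 0.658]
wrist_force: [-0.6, -0.3, -1.5]
width: 61.7
```

>>> jog_arm --steps '[{"xyz": [0,0.001,0],"twist": [0,0,0]},{"xyz": [0,0.002,0],"twist": [0,0,0]}]'

```text
time_s: 10.45
eef_pos: [496.3, -194.1, -1.7]
orientation: [-0.657, 0.26, -0.26, 0.658]
wrist_force: [-0.3, 1.7, 12.9]
width: 61.9
```

>>> jog_arm --steps '[{"xyz": [0,-0.0005,0],"twist": [0,0,0]},{"xyz": [0,-0.0005,0],"twist": [0,0,0]},{"xyz": [0,-0.0005,0],"twist": [0,0,0]},{"xyz": [0,-0.0005,0],"twist": [0,0,0]}]' --hand 0

```text
time_s: 10.85
eef_pos: [496.2, -194.0, -1.7]
orientation: [-0.657, 0.26, -0.26, 0.658]
wrist_force: [0.3, -0.6, 0.7]
width: 85.2
```

```bash
python3 -c "
from h import *
stt();np.save('cap.npy',np.r_[observe()['eef_pos'],observe()['orientation']])
go([496.5,-194,150],Rdown(.79+st[2]))
M=R.from_quat(observe()['orientation']).as_matrix()
print(w(st,lev(0)),w(st,lev(1.48)))
"
```

```text
t 10.85 q [-0.584, 0.787, 1.812, 0.004, 0.543, -1.405] p [496.2, -194.0, -1.7] quat [-0.6569, 0.2598, -0.2599, 0.6583] F [0.3, -0.6, 0.7] w 85.2
xyz(m) [0.0001, -0.1517, 0.0005] twist [-0.0019, 0.0012, -0.0006]
[[661.31045407 -98.15920514 231.91520443]] [[ 527.62472874 -101.77874565  214.54876324]]
```

```bash
python3 -c "
from h import *
L=w(st,lev(0))[0];print(L)
go([540,-194,290],Rdown(st[2]));go(L+[0,0,60],Rdown(st[2]))"
```

```text
[661.31045407 -98.15920514 231.91520443]
xyz(m) [0.0318, -0.2917, 0.0305] twist [-0.0016, 0.7912, -0.0013]
xyz(m) [0.0548, -0.2933, 0.1834] twist [-0.0016, 0.7912, -0.0013]
```

>>> jog_arm --steps '[{"xyz": [0,-0.02,0],"twist": [0,0,0]},{"xyz": [0,-0.06,0],"twist": [0,0,0]},{"xyz": [0.0,-0.11,0],"twist": [0,0.1,0]},{"xyz": [0.02,-0.16,0.02],"twist": [0,0.25,0]},{"xyz": [0.03,-0.21,0.03],"twist": [0,0.4,0]},{"xyz": [0.0318,-0.26,0.0305],"twist": [0,0.55,0]},{"xyz": [0.0318,-0.2917,0.0305],"twist": [0,0.7,0]},{"xyz": [0.04,-0.2933,0.08],"twist": [0,0.791,0]}]'

```text
time_s: 11.65
eef_pos: [580.4, -168.0, 299.1]
orientation: [-0.503, 0.492, -0.5, 0.505]
wrist_force: [1.6, -0.9, 0.5]
width: 85.4
```

```bash
python3 -c "
from h import *
stt();L=w(st,lev(0))[0]
go(L+[0,0,60],Rdown(st[2]))"
```

```text
t 11.65 q [-0.466, 0.426, 1.413, -0.001, 1.29, -0.483] p [580.4, -168.0, 299.1] quat [-0.5031, 0.4916, -0.5, 0.5052] F [1.6, -0.9, 0.5] w 85.4
xyz(m) [-0.0685, 0.0076, 0.0819] twist [-0.0104, -0.0102, 0.0064]
```

>>> jog_arm --steps '[{"xyz": [-0.033,0.003,0.04],"twist": [0,0,0]},{"xyz": [-0.0685,0.007,0.08],"twist": [-0.005,-0.005,0.003]},{"xyz": [-0.0685,0.007,0.08],"twist": [-0.005,-0.005,0.003]},{"xyz": [-0.0685,0.007,0.08],"twist": [-0.005,-0.005,0.003]},{"xyz": [-0.0685,0.007,0.08],"twist": [-0.005,-0.005,0.003]}]'

```text
time_s: 12.15
eef_pos: [656.7, -93.4, 284.5]
orientation: [0.508, -0.494, 0.489, -0.508]
wrist_force: [-0.5, -0.2, -0.9]
width: 85.5
```

```bash
python3 -c "
from h import *
stt();L=w(st,lev(0))[0]
go(L+[0,0,-18],Rdown(st[2]))
s=snapshot('wrist')
p=proj(s,w(st,lev(0)+np.array([[0,26.5,0],[0,-26.5,0],[0,0,0]])));print(p)
im=s['color'].copy()
for q in p: cv2.circle(im,tuple(int(v) for v in q.round()),2,(255,0,0),-1)
cv2.imwrite('pics/w2.png',im[:,:,::-1])
"
```

```text
t 12.15 q [-0.31, 0.535, 1.262, 0.002, 1.352, -0.343] p [656.7, -93.4, 284.5] quat [0.5083, -0.4945, 0.4893, -0.5076] F [-0.5, -0.2, -0.9] w 85.5
xyz(m) [0.0052, 0.0706, 0.0049] twist [0.0058, 0.005, -0.0045]
[[325.36634374 192.70135064]
 [324.56729438 259.30365019]
 [324.95705346 227.16716587]]
```

View pics/w2.png

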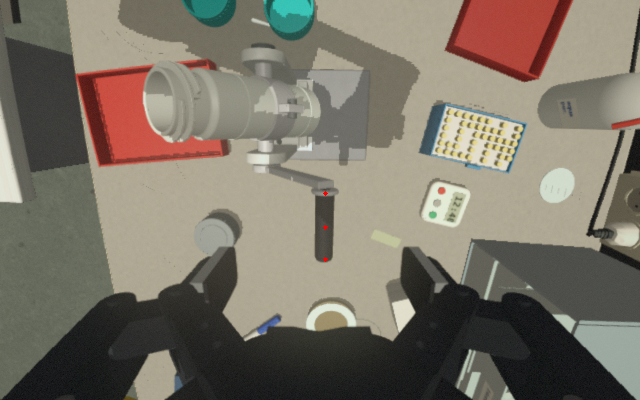

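>>> jog_arm --steps '[{"xyz": [0.0052,0.02,0.0049],"twist": [0.005,0.005,-0.004]},{"xyz": [0.0052,0.05,0.0049],"twist": [0.005,0.005,-0.004]},{"xyz": [0.0052,0.0706,0.0049],"twist": [0.005,0.005,-0.004]},{"xyz": [0.0052,0.0706,0.0049],"twist": [0.005,0.005,-0.004]},{"xyz": [0.0052,0.0706,0.0049],"twist": [0.005,0.005,-0.004]}]'

```text
time_s: 12.7
eef_pos: [662.1, -98.9, 214.9]
orientation: [-0.506, 0.493, -0.494, 0.507]
wrist_force: [0.6, -0.8, 0.4]
width: 85.3
```

>>> jog_arm --steps '[{"xyz": [0,0,0]},{"xyz": [0,0,0]},{"xyz": [0,0,0]},{"xyz": [0,0,0]},{"xyz": [0,0,0]},{"xyz": [0,0,0]},{"xyz": [0,0,0]},{"xyz": [0,0,0]}]' --hand 1

```text
schema error: expected keys xyz, twist
```

```bash
python3 -c "
from h import *
stt();o=observe();M=R.from_quat(o['orientation']).as_matrix()
L0=w(st,lev(0))[0];print(L0-o['eef_pos'])
for t in np.r_[np.arange(.1,1.5,.1),1.48]:
  print(round(t,2),(M.T@(w(st,lev(t))[0]-L0)/1000).round(4).tolist())
"
```

```text
t 12.7 q [-0.315, 0.605, 1.33, 0.001, 1.206, -0.341] p [662.1, -98.9, 214.9] quat [-0.506, 0.4934, -0.4937, 0.5067] F [0.6, -0.8, 0.4] w 85.3
[-0.76689244  0.72671229 17.01447507]
0.1 [0.0, -0.0053, -0.0085]
0.2 [0.0, -0.0098, -0.0174]
0.3 [0.0, -0.0133, -0.0268]
0.4 [0.0, -0.0159, -0.0364]
0.5 [0.0001, -0.0175, -0.0463]
0.6 [0.0001, -0.0181, -0.0563]
0.7 [0.0001, -0.0178, -0.0662]
0.8 [0.0001, -0.0164, -0.0761]
0.9 [0.0001, -0.014, -0.0859]
1.0 [0.0001, -0.0107, -0.0953]
1.1 [0.0001, -0.0065, -0.1043]
1.2 [0.0002, -0.0013, -0.1129]
1.3 [0.0002, 0.0046, -0.1209]
1.4 [0.0002, 0.0113, -0.1283]
1.48 [0.0002, 0.0172, -0.1338]
```

>>> jog_arm --steps '[{"xyz": [0,0,0],"twist": [0,0,0]},{"xyz": [0,0,0],"twist": [0,0,0]},{"xyz": [0,0,0],"twist": [0,0,0]},{"xyz": [0,0,0],"twist": [0,0,0]},{"xyz": [0,0,0],"twist": [0,0,0]},{"xyz": [0,0,0],"twist": [0,0,0]},{"xyz": [0,0,0],"twist": [0,0,0]},{"xyz": [0,0,0],"twist": [0,0,0]}]' --hand 1

```text
time_s: 13.5
eef_pos: [660.6, -97.6, 214.9]
orientation: [0.507, -0.494, 0.492, -0.506]
wrist_force: [-5.4, -0.3, 4.4]
width: 12.1
```

>>> jog_arm --steps '[{"xyz": [0,-0.0053,-0.0085],"twist": [0,0,0]},{"xyz": [0,-0.0098,-0.0174],"twist": [0,0,0]},{"xyz": [0,-0.0133,-0.0268],"twist": [0,0,0]},{"xyz": [0,-0.0159,-0.0364],"twist": [0,0,0]},{"xyz": [0,-0.0175,-0.0463],"twist": [0,0,0]},{"xyz": [0,-0.0181,-0.0563],"twist": [0,0,0]},{"xyz": [0,-0.0178,-0.0662],"twist": [0,0,0]},{"xyz": [0,-0.0164,-0.0761],"twist": [0,0,0]}]'

```text
time_s: 14.3
eef_pos: [597.1, -99.1, 236.6]
orientation: [-0.499, 0.486, -0.501, 0.514]
wrist_force: [12.5, 7.8, 17.8]
width: 11.5
```

```bash
python3 -c "
from h import *
stt()"
```

```text
t 14.3 q [-0.354, 0.483, 1.501, 0.012, 1.129, -0.385] p [597.1, -99.1, 236.6] quat [-0.4988, 0.4859, -0.5011, 0.5138] F [12.5, 7.8, 17.8] w 11.5
```

>>> jog_arm --steps '[{"xyz": [0,0.0024,-0.0098],"twist": [0,0,0]},{"xyz": [0,0.0057,-0.0192],"twist": [0,0,0]},{"xyz": [0,0.0078,-0.024],"twist": [0,0,0]},{"xyz": [0,0.0099,-0.0282],"twist": [0,0,0]},{"xyz": [0,0.0125,-0.0325],"twist": [0,0,0]},{"xyz": [0,0.0151,-0.0368],"twist": [0,0,0]},{"xyz": [0,0.018,-0.041],"twist": [0,0,0]},{"xyz": [0,0.021,-0.0448],"twist": [0,0,0]}]'

```text
time_s: 15.1
eef_pos: [546.5, -100.1, 215.4]
orientation: [-0.503, 0.489, -0.497, 0.51]
wrist_force: [-0.2, 6.7, 23.8]
width: 11.9
```

```bash
python3 -c "
from h import *
stt()
o=observe();M=R.from_quat(o['orientation']).as_matrix();print(M)
print(w(st,lev(1.3)),w(st,lev(1.48)))
T=snapshot('top');cv2.imwrite('pics/t3.png',cv2.resize(T['color'][140:265,255:415],None,fx=4,fy=4,interpolation=3)[:,:,::-1])
print(recognise('top','tube')[:2])"
```

```text
t 15.1 q [-0.386, 0.448, 1.637, 0.007, 1.042, -0.415] p [546.5, -100.1, 215.4] quat [-0.5025, 0.4895, -0.4973, 0.5104] F [-0.2, 6.7, 23.8] w 11.9
[[ 2.61647845e-02  1.56859372e-02  9.99534569e-01]
 [-9.99657636e-01  2.85388860e-04  2.61635274e-02]
 [ 1.25143417e-04 -9.99876927e-01  1.56880341e-02]]
[[ 540.41015238 -101.43258035  227.17964825]] [[ 527.62472874 -101.77874565  214.54876324]]
[]
```

View pics/t3.png

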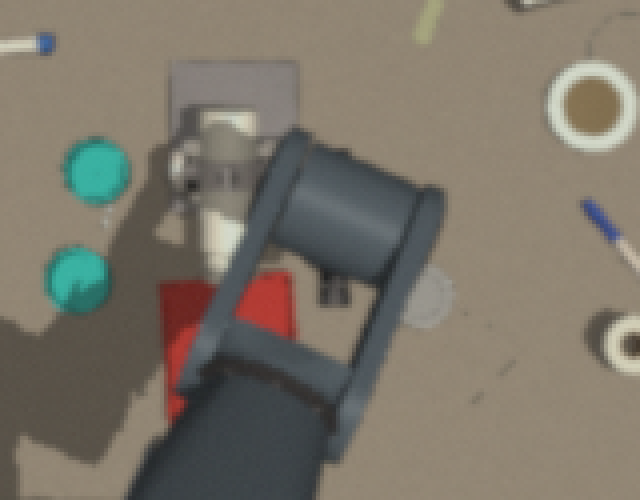

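>>> jog_arm --steps '[{"xyz": [0,0.0035,-0.0038],"twist": [0,0,0]},{"xyz": [0,0.0067,-0.0074],"twist": [0,0,0]},{"xyz": [0,0.0126,-0.0129],"twist": [0,0,0]},{"xyz": [0,0.015,-0.015],"twist": [0,0,0]},{"xyz": [0,0.015,-0.015],"twist": [0,0,0]},{"xyz": [0,0.015,-0.015],"twist": [0,0,0]},{"xyz": [0,0.015,-0.015],"twist": [0,0,0]},{"xyz": [0,0.015,-0.015],"twist": [0,0,0]}]'

```text
time_s: 16.0
eef_pos: [528.3, -100.4, 197.7]
orientation: [-0.504, 0.492, -0.495, 0.509]
wrist_force: [-1.4, 4.9, 14.2]
width: 11.7
```

```bash
python3 -c "
from h import *
stt()
T=snapshot('scene');cv2.imwrite('pics/s4.png',cv2.resize(T['color'][165:290,240:400],None,fx=4,fy=4,interpolation=3)[:,:,::-1])
print(recognise('scene','tube')[:2])"
```

```text
t 16.0 q [-0.398, 0.453, 1.692, 0.005, 0.991, -0.427] p [528.3, -100.4, 197.7] quat [-0.5045, 0.492, -0.4948, 0.5086] F [-1.4, 4.9, 14.2] w 11.7
[{'point': [341.1, 239.1], 'score': 0.72}]
```

View pics/s4.png

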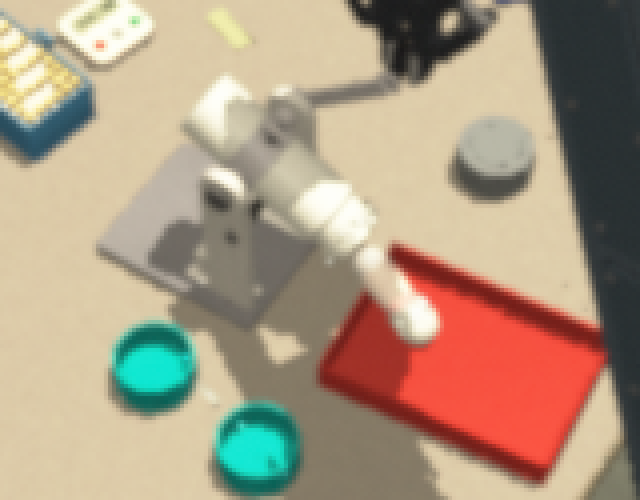

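```bash
python3 -c "
from h import *
S=snapshot('scene')
cv=lambda p:(np.array(p,float)+.5)/4-.5+np.array([240,165])
for z in (16,40,60,80,100): print(z,'capend',onz(S,cv([(417,323)]),z).round(0),'back',onz(S,cv([(370,256)]),z).round(0))
print('mouth',ax(1.48,100),'tray far corners',onz(S,cv([(395,247),(322,365)]),31).round(0))
print('mouth px',(proj(S,[ax(1.48,100)])-[240,165])*4)
a=S['color'][215:260,310:370];cv2.imwrite('pics/s5.png',cv2.resize(a,None,fx=10,fy=10,interpolation=3)[:,:,::-1])
"
```

```text
16 capend [[462. -21.  16.]] back [[527. -54.  16.]]
40 capend [[455.  -8.  40.]] back [[518. -40.  40.]]
60 capend [[448.   3.  60.]] back [[511. -28.  60.]]
80 capend [[442.  15.  80.]] back [[503. -17.  80.]]
100 capend [[436.  26. 100.]] back [[496.  -5. 100.]]
mouth [514.81832567 -13.09286397 100.30600607] tray far corners [[510. -64.  31.]
 [497.  58.  31.]]
mouth px [[353.46651731 235.51622636]]
```

View pics/s5.png

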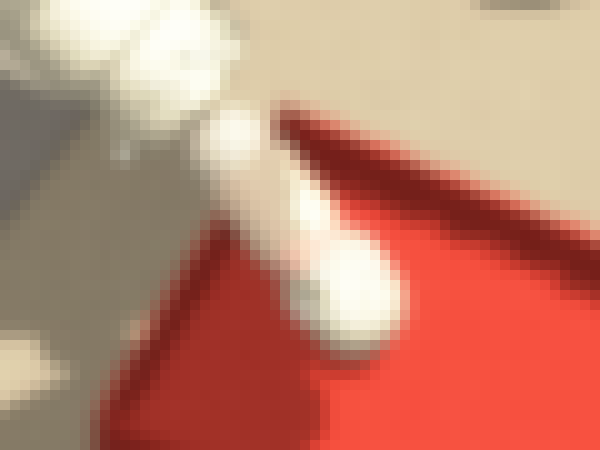

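>>> jog_arm --steps '[{"xyz": [0,-0.005,0.005],"twist": [0,0,0]},{"xyz": [0,-0.0083,0.0076],"twist": [0,0,0]},{"xyz": [0,-0.012,0.0115],"twist": [0,0,0]},{"xyz": [0,-0.015,0.015],"twist": [0,0,0]},{"xyz": [0,-0.018,0.019],"twist": [0,0,0]},{"xyz": [0,-0.0209,0.023],"twist": [0,0,0]},{"xyz": [0,-0.0235,0.0273],"twist": [0,0,0]},{"xyz": [0,-0.0261,0.0316],"twist": [0,0,0]}]'

```text
time_s: 16.95
eef_pos: [549.8, -99.6, 217.9]
orientation: [0.511, -0.499, 0.487, -0.503]
wrist_force: [-15.4, -1.8, -1.3]
width: 12.0
```

```bash
cat >> h.py <<'E'
def tube():
    S=snapshot('scene');c=S['color'].astype(int)
    r=recognise('scene','tube')[:2];print([(d['point'],d['score']) for d in r])
    sub=c[218:285,320:395]; m=((sub[:,:,1]>130)&(sub[:,:,2]>110)&(sub.min(2)>110)).astype(np.uint8)
    yy,xx=np.mgrid[218:285,320:395]
    tr=onz(S,np.c_[xx.ravel(),yy.ravel()],15)[:,:2].reshape(67,75,2)
    ins=(tr[:,:,0]<503)&(tr[:,:,0]>335)&(tr[:,:,1]<45)&(tr[:,:,1]>-68)
    n,l,stt_,cc=cv2.connectedComponentsWithStats(((m>0)&ins).astype(np.uint8))
    for i in range(1,n):
        if stt_[i,4]>15:
            P=np.argwhere(l==i); Q=tr[P[:,0],P[:,1]]; u,s,vt=np.linalg.svd(Q-Q.mean(0),full_matrices=False)
            t=(Q-Q.mean(0))@vt.T; print('blob',stt_[i].tolist(),'mean',Q.mean(0).round(),'len',np.ptp(t,axis=0).round(),'dir',vt[0].round(2))
    return S
E
python3 -c "
from h import *
stt();S=tube()"
```

```text
t 16.95 q [-0.377, 0.463, 1.6, -0.005, 1.099, -0.403] p [549.8, -99.6, 217.9] quat [0.5114, -0.4988, 0.4865, -0.5029] F [-15.4, -1.8, -1.3] w 12.0
[([345.9, 235.7], 0.69), ([365.6, 203.9], 0.32)]
blob [19, 12, 18, 15, 130] mean [467. -54.] len [63. 32.] dir [-0.97  0.22]
```

>>> jog_arm --steps '[{"xyz": [0,-0.0042,0.009],"twist": [0,0,0]},{"xyz": [0,-0.0075,0.0184],"twist": [0,0,0]},{"xyz": [0,-0.0099,0.0282],"twist": [0,0,0]},{"xyz": [0,-0.0113,0.0381],"twist": [0,0,0]},{"xyz": [0,-0.0116,0.048],"twist": [0,0,0]},{"xyz": [0,-0.011,0.058],"twist": [0,0,0]},{"xyz": [0,-0.0094,0.0679],"twist": [0,0,0]},{"xyz": [0,-0.0068,0.0775],"twist": [0,0,0]}]'

```text
time_s: 17.85
eef_pos: [632.0, -98.3, 229.5]
orientation: [0.509, -0.495, 0.491, -0.505]
wrist_force: [-10.4, 0.0, 6.8]
width: 11.6
```

```bash
python3 -c "
from h import *
stt();S=tube();cv2.imwrite('pics/s6.png',cv2.resize(S['color'][165:290,240:400],None,fx=5,fy=5,interpolation=3)[:600,:,::-1])"
```

```text
t 17.85 q [-0.328, 0.553, 1.389, -0.002, 1.208, -0.355] p [632.0, -98.3, 229.5] quat [0.5089, -0.4952, 0.4907, -0.5051] F [-10.4, 0.0, 6.8] w 11.6
[([345.0, 233.9], 0.79)]
blob [19, 12, 18, 15, 130] mean [467. -54.] len [63. 32.] dir [-0.97  0.22]
```

View pics/s6.png

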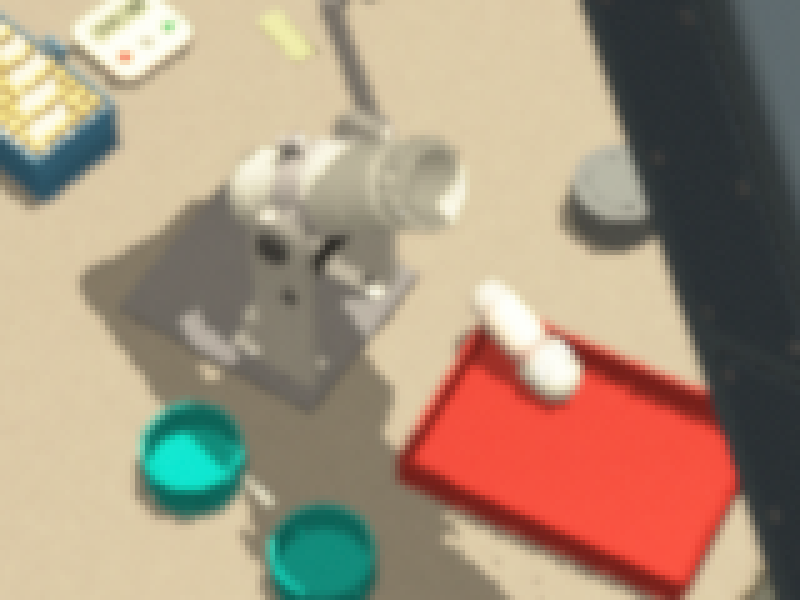

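>>> jog_arm --steps '[{"xyz": [0,0.0035,0.0094],"twist": [0,0,0]},{"xyz": [0,0.008,0.0183],"twist": [0,0,0]},{"xyz": [0,0.0133,0.0268],"twist": [0,0,0]},{"xyz": [0,0.0155,0.0305],"twist": [0,0,0]},{"xyz": [0,0.0165,0.032],"twist": [0,0,0]},{"xyz": [0,0.0165,0.032],"twist": [0,0,0]}]'

```text
time_s: 18.55
eef_pos: [660.6, -97.8, 214.5]
orientation: [0.511, -0.497, 0.489, -0.503]
wrist_force: [-21.5, 0.2, 20.1]
width: 11.8
```

```bash
python3 -c "
from h import *
stt();print(w(st,lev(0)))
S=snapshot('scene');T=snapshot('top')
# tube end points
cv=lambda p:(np.array(p,float)+.5)/5-.5+np.array([240,165])
for z in (15,25,35,45,55): print(z,onz(S,cv([(552,366),(490,294)]),z).round(0).tolist())
"
```

```text
t 18.55 q [-0.312, 0.61, 1.321, -0.005, 1.225, -0.338] p [660.6, -97.8, 214.5] quat [0.5109, -0.4969, 0.4888, -0.5031] F [-21.5, 0.2, 20.1] w 11.8
[[661.31045407 -98.15920514 231.91520443]]
15 [[462.0, -56.0, 15.0], [524.0, -82.0, 15.0]]
25 [[458.0, -51.0, 25.0], [520.0, -76.0, 25.0]]
35 [[455.0, -45.0, 35.0], [516.0, -69.0, 35.0]]
45 [[452.0, -39.0, 45.0], [513.0, -63.0, 45.0]]
55 [[449.0, -33.0, 55.0], [509.0, -57.0, 55.0]]
```

>>> jog_arm --steps '[{"xyz": [0,-0.003,-0.005],"twist": [0,0,0]},{"xyz": [0,-0.003,-0.005],"twist": [0,0,0]}]'

```text
time_s: 18.85
eef_pos: [660.3, -97.8, 214.8]
orientation: [0.508, -0.494, 0.492, -0.506]
wrist_force: [-8.5, 0.2, 5.0]
width: 11.9
```

>>> jog_arm --steps '[{"xyz": [0,0,0],"twist": [0,0,0]},{"xyz": [0,0,0],"twist": [0,0,0]},{"xyz": [0,0,0],"twist": [0,0,0]},{"xyz": [0,0,0],"twist": [0,0,0]},{"xyz": [0,-0.03,0],"twist": [0,0,0]},{"xyz": [0,-0.07,0],"twist": [0,0,0]},{"xyz": [0,-0.1,0],"twist": [0,0,0]},{"xyz": [0,-0.1,0],"twist": [0,0,0]}]' --hand 0

```text
time_s: 19.65
eef_pos: [665.9, -98.5, 320.4]
orientation: [-0.504, 0.489, -0.497, 0.509]
wrist_force: [0.1, -0.5, 0.6]
width: 85.7
```

```bash
cat >> h.py <<'E'
def Rtube(phi,til):
    y=np.array([np.sin(til)*np.cos(phi),np.sin(til)*np.sin(phi),-np.cos(til)]);z=np.array([-np.sin(phi),np.cos(phi),0]);return np.c_[np.cross(y,z),y,z]
E
python3 -c "
from h import *
stt()
# cap end at wrist: pregrasp 130 back
M=Rtube(-.19,.47)
go(np.array([505,-61,34])-130*M[:,1],M)"
```

```text
t 19.65 q [-0.313, 0.513, 1.202, 0.001, 1.413, -0.341] p [665.9, -98.5, 320.4] quat [-0.5044, 0.4889, -0.4971, 0.5093] F [0.1, -0.5, 0.6] w 85.7
xyz(m) [-0.0553, 0.1674, -0.2195] twist [0.309, -1.3279, -0.3838]
```

>>> jog_arm --steps '[{"xyz": [0.02,0,-0.045],"twist": [0.03,-0.13,-0.04]},{"xyz": [0.02,0,-0.09],"twist": [0.07,-0.28,-0.08]},{"xyz": [0.01,0,-0.135],"twist": [0.1,-0.42,-0.12]},{"xyz": [0,0,-0.18],"twist": [0.13,-0.56,-0.16]},{"xyz": [-0.02,0.01,-0.2195],"twist": [0.17,-0.7,-0.2]},{"xyz": [-0.0553,0.05,-0.2195],"twist": [0.2,-0.85,-0.24]},{"xyz": [-0.0553,0.1,-0.2195],"twist": [0.24,-1.0,-0.28]},{"xyz": [-0.0553,0.13,-0.2195],"twist": [0.27,-1.14,-0.33]}]'

```text
time_s: 20.45
eef_pos: [441.0, -46.1, 189.3]
orientation: [0.686, -0.02, 0.288, -0.668]
wrist_force: [0.4, 0.6, -1.1]
width: 85.6
```

```bash
python3 -c "
from h import *
stt()
M=Rtube(-.19,.47)
go(np.array([505,-61,34])-130*M[:,1],M)"
```

```text
t 20.45 q [-0.381, 0.272, 2.188, 0.114, 0.303, -1.607] p [441.0, -46.1, 189.3] quat [0.6859, -0.0196, 0.2878, -0.668] F [0.4, 0.6, -1.1] w 85.6
xyz(m) [-0.0078, 0.0392, -0.0031] twist [0.0482, -0.2476, -0.0842]
```

>>> jog_arm --steps '[{"xyz": [-0.0078,0.03,-0.0031],"twist": [0.0482,-0.23,-0.08]},{"xyz": [-0.0078,0.03,-0.0031],"twist": [0.0482,-0.23,-0.08]},{"xyz": [-0.0078,0.03,-0.0031],"twist": [0.0482,-0.23,-0.08]},{"xyz": [-0.0078,0.03,-0.0031],"twist": [0.0482,-0.23,-0.08]}]'

```text
time_s: 20.85
eef_pos: [450.5, -41.4, 167.6]
orientation: [0.684, 0.063, 0.252, -0.681]
wrist_force: [0.1, 1.0, 1.1]
width: 85.6
```

```bash
python3 -c "
from h import *
stt()
M=Rtube(-.19,.47)
go(np.array([505,-61,34])-60*M[:,1],M)
s=snapshot('wrist');print(recognise('wrist','tube')[:2])
A=np.array([460,-53,18.]);B=np.array([513,-63,45.])
p=proj(s,[A,B,(A+B)/2]);print(p.round(1).tolist())
im=s['color'].copy()
for q in p: cv2.circle(im,tuple(int(v) for v in q.round()),2,(0,0,255),-1)
cx,cy=p[2].astype(int);x0=max(cx-100,0);y0=max(cy-75,0);print(x0,y0)
cv2.imwrite('pics/w7.png',cv2.resize(im[y0:y0+150,x0:x0+200],None,fx=4,fy=4,interpolation=3)[:,:,::-1])"
```

```text
t 20.85 q [-0.42, 0.341, 2.251, 0.804, 0.164, -2.487] p [450.5, -41.4, 167.6] quat [0.6842, 0.0633, 0.2523, -0.6814] F [0.1, 1.0, 1.1] w 85.6
xyz(m) [-0.0068, 0.085, -0.0112] twist [-0.0181, -0.0896, -0.0211]
[{'point': [307.0, 161.6], 'score': 0.74}]
[[301.4, 141.5], [307.7, 199.8], [304.6, 171.4]]
204 96
```

View pics/w7.png

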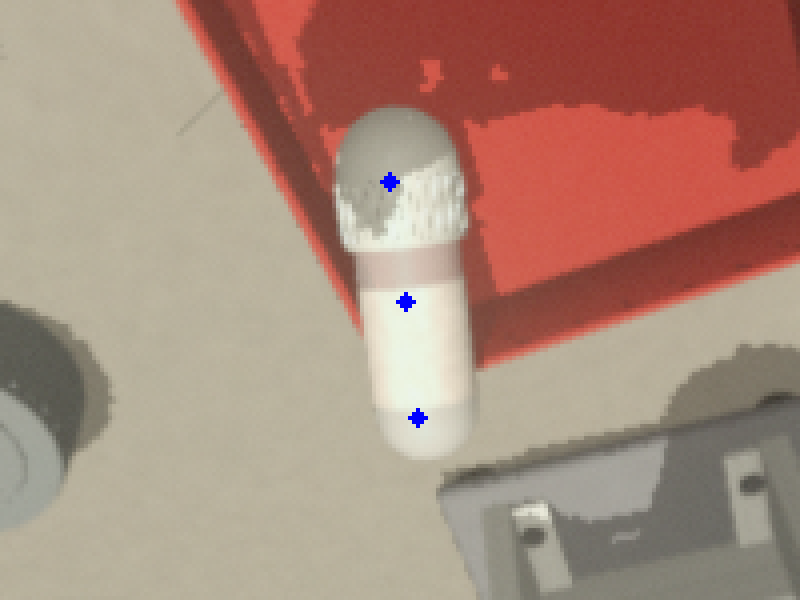

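```bash
python3 -c "
from h import *
M=Rtube(-.19,.2)
P=np.array([503,-61,34])
go(P-90*M[:,1],M);go(P-40*M[:,1],M)"
```

```text
xyz(m) [0.0156, 0.0569, -0.0091] twist [-0.0308, -0.0899, 0.2468]
xyz(m) [0.0034, 0.1054, -0.0112] twist [-0.0308, -0.0899, 0.2468]
```

>>> jog_arm --steps '[{"xyz": [0.01,0.0,-0.005],"twist": [-0.015,-0.02,0.12]},{"xyz": [0.0156,0.02,-0.0091],"twist": [-0.03,-0.03,0.2468]},{"xyz": [0.0156,0.0569,-0.0091],"twist": [-0.0308,-0.0899,0.2468]},{"xyz": [0.0156,0.0569,-0.0091],"twist": [-0.0308,-0.0899,0.2468]},{"xyz": [0.0156,0.0569,-0.0091],"twist": [-0.0308,-0.0899,0.2468]},{"xyz": [0.0156,0.0569,-0.0091],"twist": [-0.0308,-0.0899,0.2468]}]'

```text
time_s: 21.55
eef_pos: [485.5, -57.2, 123.1]
orientation: [0.707, 0.004, 0.137, -0.694]
wrist_force: [-0.7, 0.2, -0.3]
width: 85.4
```

```bash
python3 -c "
from h import *
stt()
M=Rtube(-.19,.2)
P=np.array([503,-61,34])
go(P-40*M[:,1],M);go(P,M)"
```

```text
t 21.55 q [-0.368, 0.48, 2.018, 0.081, 0.446, -1.82] p [485.5, -57.2, 123.1] quat [0.7073, 0.0043, 0.137, -0.6935] F [-0.7, 0.2, -0.3] w 85.4
xyz(m) [-0.0003, 0.0509, -0.0004] twist [0.0003, 0.0011, 0.0012]
xyz(m) [-0.0003, 0.0909, -0.0004] twist [0.0003, 0.0011, 0.0012]
```

>>> jog_arm --steps '[{"xyz": [0,0.03,0],"twist": [0,0,0]},{"xyz": [0,0.06,0],"twist": [0,0,0]},{"xyz": [0,0.08,0],"twist": [0,0,0]},{"xyz": [0,0.09,0],"twist": [0,0,0]},{"xyz": [0,0.0905,0],"twist": [0,0,0]}]'

```text
time_s: 22.05
eef_pos: [503.2, -60.8, 34.4]
orientation: [0.707, 0.004, 0.137, -0.694]
wrist_force: [-0.4, 0.8, 0.8]
width: 85.4
```

>>> jog_arm --steps '[{"xyz": [0,0,0],"twist": [0,0,0]},{"xyz": [0,0,0],"twist": [0,0,0]},{"xyz": [0,0,0],"twist": [0,0,0]},{"xyz": [0,0,0],"twist": [0,0,0]},{"xyz": [0,0,0],"twist": [0,0,0]},{"xyz": [0,0,0],"twist": [0,0,0]},{"xyz": [0,0,0],"twist": [0,0,0]}]' --hand 1

```text
time_s: 22.75
eef_pos: [504.4, -60.9, 35.2]
orientation: [0.707, 0.005, 0.137, -0.693]
wrist_force: [0.4, 2.3, 5.7]
width: 24.7
```

```bash
python3 -c "
from h import *
stt()"
```

```text
t 22.75 q [-0.361, 0.686, 2.02, 0.145, 0.238, -1.881] p [504.4, -60.9, 35.2] quat [0.7073, 0.0054, 0.1374, -0.6934] F [0.4, 2.3, 5.7] w 24.7
```

```bash
python3 -c "
from h import *
M=R.from_quat(observe()['orientation']).as_matrix()
for d in ([0,0,28],[-50,35,28],[-50,35,2],[-50,35,-8],[-50,35,-14],[-50,35,100]): print(d,(M.T@np.array(d)/1000).round(4).tolist())"
```

```text
[0, 0, 28] [0.0057, -0.0274, -0.0]
[-50, 35, 28] [-0.0489, -0.0387, 0.025]
[-50, 35, 2] [-0.0541, -0.0132, 0.025]
[-50, 35, -8] [-0.0561, -0.0034, 0.025]
[-50, 35, -14] [-0.0573, 0.0025, 0.025]
[-50, 35, 100] [-0.0343, -0.1092, 0.025]
```

>>> jog_arm --steps '[{"xyz": [0.0057,-0.0274,0],"twist": [0,0,0]},{"xyz": [0.0057,-0.0274,0],"twist": [0,0,0]},{"xyz": [-0.022,-0.033,0.012],"twist": [0,0,0]},{"xyz": [-0.0489,-0.0387,0.025],"twist": [0,0,0]},{"xyz": [-0.0541,-0.0132,0.025],"twist": [0,0,0]},{"xyz": [-0.0561,-0.0034,0.025],"twist": [0,0,0]},{"xyz": [-0.0561,-0.0034,0.025],"twist": [0,0,0]},{"xyz": [-0.0561,-0.0034,0.025],"twist": [0,0,0]}]'

```text
time_s: 23.55
eef_pos: [454.0, -26.1, 26.3]
orientation: [0.707, 0.005, 0.137, -0.694]
wrist_force: [0.1, -0.1, -0.4]
width: 24.5
```

```bash
python3 -c "
from h import *
stt();S=tube()"
```

```text
t 23.55 q [-0.322, 0.697, 2.155, 0.281, 0.094, -1.981] p [454.0, -26.1, 26.3] quat [0.7073, 0.0046, 0.1368, -0.6935] F [0.1, -0.1, -0.4] w 24.5
[([355.4, 253.0], 0.51)]
blob [28, 25, 19, 18, 190] mean [416. -25.] len [71. 36.] dir [-0.95  0.33]
```

>>> jog_arm --steps '[{"xyz": [-0.0006,0.003,0],"twist": [0,0,0]},{"xyz": [-0.0012,0.006,0],"twist": [0,0,0]},{"xyz": [-0.0018,0.009,0],"twist": [0,0,0]},{"xyz": [-0.0022,0.011,0],"twist": [0,0,0]}]'

```text
time_s: 24.05
eef_pos: [455.5, -26.7, 16.1]
orientation: [0.708, 0.006, 0.138, -0.693]
wrist_force: [1.6, 0.6, 4.1]
width: 24.7
```

>>> jog_arm --steps '[{"xyz": [0,0,0],"twist": [0,0,0]},{"xyz": [0,0,0],"twist": [0,0,0]},{"xyz": [0,0,0],"twist": [0,0,0]},{"xyz": [0.005,-0.025,0],"twist": [0,0,0]},{"xyz": [0.015,-0.07,0],"twist": [0,0,0]},{"xyz": [0.023,-0.115,0],"twist": [0,0,0]},{"xyz": [0.023,-0.115,0],"twist": [0,0,0]}]' --hand 0

```text
time_s: 24.75
eef_pos: [456.7, -26.7, 138.0]
orientation: [0.708, 0.01, 0.141, -0.692]
wrist_force: [0.6, -0.3, 0.4]
width: 85.2
```

```bash
python3 -c "
from h import *
stt();S=tube();c=np.load('cap.npy');Mc=R.from_quat(c[3:]).as_matrix()
s=snapshot('wrist');print(recognise('wrist','tube')[:2],recognise('wrist','cap')[:3])
print('cap pred px',proj(s,[[496.3,-194,34]]))
go(c[:3]+[0,0,110],Mc)
m=s['color'].astype(int);w_=((m.min(2)>110)).astype(np.uint8);
r=recognise('wrist','tube')
if r:
  u,v=map(int,r[0]['point']);n,l,q,cc=cv2.connectedComponentsWithStats(w_)
  i=l[v,u];print(q[i]);P=np.argwhere(l==i)[:,::-1]
  if i:
    X=onz(s,P,17)[:,:2];uu,ss,vt=np.linalg.svd(X-X.mean(0),full_matrices=False);t=(X-X.mean(0))@vt.T;print(X.mean(0),np.ptp(t,axis=0),vt[0])
"
```

```text
t 24.75 q [-0.321, 0.419, 2.089, 0.063, 0.421, -1.759] p [456.7, -26.7, 138.0] quat [0.708, 0.0095, 0.1409, -0.692] F [0.6, -0.3, 0.4] w 85.2
[([358.5, 255.8], 0.57)]
blob [23, 23, 24, 20, 247] mean [424. -24.] len [88. 37.] dir [-0.98  0.18]
[{'point': [321.1, 137.4], 'score': 0.78}] [{'point': [172.0, 238.9], 'score': 0.93}, {'point': [475.4, 269.7], 'score': 0.73}, {'point': [491.6, 190.3], 'score': 0.73}]
cap pred px [[164.45600981 248.25749841]]
xyz(m) [0.0682, 0.0375, -0.1573] twist [-0.054, 0.5626, 0.194]
[ 299   94   39  100 3059]
[423.23552925 -20.78309944] [90.25165428 32.9619751 ] [ 0.98259355 -0.18576843]
```

>>> jog_arm --steps '[{"xyz": [0.015,0,-0.04],"twist": [-0.01,0.13,0.04]},{"xyz": [0.03,0,-0.08],"twist": [-0.02,0.27,0.08]},{"xyz": [0.05,0.01,-0.12],"twist": [-0.03,0.4,0.13]},{"xyz": [0.0682,0.0375,-0.1573],"twist": [-0.054,0.5626,0.194]},{"xyz": [0.0682,0.0375,-0.1573],"twist": [-0.054,0.5626,0.194]},{"xyz": [0.0682,0.0375,-0.1573],"twist": [-0.054,0.5626,0.194]},{"xyz": [0.0682,0.0375,-0.1573],"twist": [-0.054,0.5626,0.194]}]'

```text
time_s: 25.75
eef_pos: [495.7, -192.8, 108.6]
orientation: [-0.657, 0.26, -0.259, 0.659]
wrist_force: [-0.2, 0.1, -0.2]
width: 85.4
```

```bash
python3 -c "
from h import *
stt();c=np.load('cap.npy');Mc=R.from_quat(c[3:]).as_matrix()
go(c[:3]+[0,0,40],Mc);go(c[:3]+[0,0,.3],Mc)
s=snapshot('wrist');print(recognise('wrist','cap')[:2],recognise('wrist','cap_top')[:2])
print('cap pred px top/bot',proj(s,[[496.3,-194,34],[496.3,-194,0]]).tolist())
"
```

```text
t 25.75 q [-0.583, 0.587, 1.774, 0.004, 0.782, -1.406] p [495.7, -192.8, 108.6] quat [-0.6567, 0.2597, -0.2591, 0.659] F [-0.2, 0.1, -0.2] w 85.4
xyz(m) [0.0014, 0.0703, -0.0008] twist [-0.0009, 0.0014, -0.0014]
xyz(m) [0.0015, 0.11, -0.0009] twist [-0.0009, 0.0014, -0.0014]
[{'point': [320.4, 210.2], 'score': 0.61}, {'point': [635.3, 63.9], 'score': 0.54}] [{'point': [318.0, 210.9], 'score': 0.86}, {'point': [637.1, 67.4], 'score': 0.84}]
cap pred px top/bot [[317.80101372633027, 213.70693963103201], [317.7416543990855, 202.7430776237845]]
```

Cap is where it was left (cap_top within 3 px of prediction). Descend and grip.

>>> jog_arm --steps '[{"xyz": [0.0014,0.04,-0.0008],"twist": [0,0,0]},{"xyz": [0.0014,0.08,-0.0008],"twist": [0,0,0]},{"xyz": [0.0014,0.1,-0.0008],"twist": [0,0,0]},{"xyz": [0.0015,0.109,-0.0009],"twist": [0,0,0]},{"xyz": [0.0015,0.1095,-0.0009],"twist": [0,0,0]}]'

```text
time_s: 26.4
eef_pos: [497.8, -195.1, 0.1]
orientation: [-0.657, 0.259, -0.26, 0.659]
wrist_force: [-0.4, -0.6, 0.6]
width: 85.3
```

>>> jog_arm --steps '[{"xyz": [0,0,0],"twist": [0,0,0]},{"xyz": [0,0,0],"twist": [0,0,0]},{"xyz": [0,0,0],"twist": [0,0,0]},{"xyz": [0,0,0],"twist": [0,0,0]},{"xyz": [0,0,0],"twist": [0,0,0]},{"xyz": [0,0,0],"twist": [0,0,0]}]' --hand 1

```text
time_s: 27.0
eef_pos: [499.3, -196.4, 2.2]
orientation: [-0.657, 0.257, -0.262, 0.658]
wrist_force: [0.0, 1.5, 7.0]
width: 61.9
```

```bash
python3 -c "
from h import *
stt();c=np.load('cap.npy');print(c)
go([480,-150,250],Rcap(0,2.358));go(ax(0,150),Rcap(0,2.358))
"
```

```text
t 27.0 q [-0.585, 0.78, 1.807, 0.006, 0.548, -1.408] p [499.3, -196.4, 2.2] quat [-0.6571, 0.2574, -0.262, 0.6582] F [0.0, 1.5, 7.0] w 61.9
[ 4.96174057e+02 -1.94044863e+02 -1.69915095e+00 -6.56947209e-01
  2.59766831e-01 -2.59894023e-01  6.58328683e-01]
xyz(m) [-0.0444, -0.2479, 0.0217] twist [0.4263, 0.0046, -0.4281]
xyz(m) [-0.1119, -0.2707, 0.146] twist [0.4263, 0.0046, -0.4281]
```

>>> jog_arm --steps '[{"xyz": [0,0,0],"twist": [0,0,0]},{"xyz": [0,0,0],"twist": [0,0,0]},{"xyz": [0,0,0],"twist": [0,0,0]},{"xyz": [0,0,0],"twist": [0,0,0]}]' --hand 0

```text
time_s: 27.4
eef_pos: [498.2, -196.0, 0.3]
orientation: [-0.657, 0.259, -0.261, 0.658]
wrist_force: [1.1, 0.2, -0.6]
width: 85.6
```

```bash
python3 -c "
from h import *
stt();c=np.load('cap.npy');Mc=R.from_quat(c[3:]).as_matrix()
go([496.8,-194.5,1.0],Mc)
s=snapshot('wrist');print(recognise('wrist','cap')[:1],recognise('wrist','cap_top')[:1])
print('cap pred px',proj(s,[[496.3,-194,34],[499.3,-196.4,34]]).tolist())
"
```

```text
t 27.4 q [-0.585, 0.784, 1.807, 0.005, 0.547, -1.408] p [498.2, -196.0, 0.3] quat [-0.6569, 0.2586, -0.261, 0.6584] F [1.1, 0.2, -0.6] w 85.6
xyz(m) [-0.0021, -0.0007, 0.0001] twist [-0.0013, 0.0001, 0.0029]
[{'point': [320.1, 267.4], 'score': 0.79}] [{'point': [317.7, 268.5], 'score': 0.65}]
cap pred px [[319.6551988291677, 279.2425263791937], [320.3117997528992, 286.79165180158304]]
```

```bash
python3 -c "
from h import *
s=snapshot('wrist');g=cv2.cvtColor(s['color'],cv2.COLOR_RGB2GRAY)
rim=lambda c:np.array([[c[0]+31.5*np.cos(a),c[1]+31.5*np.sin(a),34] for a in np.linspace(0,2*np.pi,180,endpoint=False)])
gx=cv2.Sobel(cv2.GaussianBlur(g,(0,0),1).astype(float),6,1,0);gy=cv2.Sobel(cv2.GaussianBlur(g,(0,0),1).astype(float),6,0,1)
best=[]
import itertools
for dx,dy in itertools.product(np.arange(-10,10.1,1),repeat=2):
  for r in (30.5,31.5):
    c=np.array([496.3+dx,-194+dy]);P=rim(c);P[:,:2]=c+(P[:,:2]-c)*r/31.5
    p=proj(s,P);p2=proj(s,np.c_[c+(P[:,:2]-c)*1.03,P[:,2]])-p;p2/=np.linalg.norm(p2,axis=1)[:,None]
    i=p.round().astype(int);ok=(i[:,1]>=0)&(i[:,1]<400);v=np.abs(gx[i[ok,1],i[ok,0]]*p2[ok,0]+gy[i[ok,1],i[ok,0]]*p2[ok,1])
    best.append((np.minimum(v,60).mean(),c.tolist(),r))
for b in sorted(best)[::-1][:6]:print(b)
"
```

```text
(np.float64(38.04872593892213), [496.3, -194.0], 31.5)
(np.float64(36.9368074043119), [496.3, -194.0], 30.5)
(np.float64(36.21644229163241), [495.3, -194.0], 30.5)
(np.float64(35.255154661085534), [496.3, -195.0], 31.5)
(np.float64(34.13591981929686), [497.3, -194.0], 31.5)
(np.float64(33.36149989599016), [496.3, -193.0], 30.5)
```

>>> jog_arm --steps '[{"xyz": [-0.0028,-0.001,0.0001],"twist": [0,0,0.002]},{"xyz": [-0.0028,-0.001,0.0001],"twist": [0,0,0.002]},{"xyz": [-0.0028,-0.001,0.0001],"twist": [0,0,0.002]}]'

```text
time_s: 27.9
eef_pos: [496.2, -193.9, 1.4]
orientation: [-0.657, 0.259, -0.26, 0.659]
wrist_force: [-0.0, -0.5, 0.5]
width: 85.5
```

>>> jog_arm --steps '[{"xyz": [0,0,0],"twist": [0,0,0]},{"xyz": [0,0,0],"twist": [0,0,0]},{"xyz": [0,0,0],"twist": [0,0,0]},{"xyz": [0,0,0],"twist": [0,0,0]},{"xyz": [0,0,0],"twist": [0,0,0]},{"xyz": [0,0,0],"twist": [0,0,0]}]' --hand 1

```text
time_s: 28.5
eef_pos: [496.4, -194.1, 1.8]
orientation: [-0.657, 0.259, -0.26, 0.659]
wrist_force: [-1.2, 0.1, 5.8]
width: 62.0
```

```bash
python3 -c "
from h import *
stt()
go([470,-120,260],Rcap(0,2.358));go(ax(0,150),Rcap(0,2.358))
"
```

```text
t 28.5 q [-0.584, 0.78, 1.812, 0.006, 0.548, -1.408] p [496.4, -194.1, 1.8] quat [-0.6567, 0.259, -0.2604, 0.6586] F [-1.2, 0.1, 5.8] w 62.0
xyz(m) [-0.0697, -0.2582, 0.0369] twist [0.4271, 0.0037, -0.4327]
xyz(m) [-0.1095, -0.2707, 0.1461] twist [0.4271, 0.0037, -0.4327]
```

>>> jog_arm --steps '[{"xyz": [0,-0.03,0],"twist": [0,0,0]},{"xyz": [0,-0.08,0],"twist": [0,0,0]},{"xyz": [-0.02,-0.13,0.01],"twist": [0.06,0,-0.06]},{"xyz": [-0.04,-0.18,0.02],"twist": [0.15,0,-0.15]},{"xyz": [-0.06,-0.23,0.03],"twist": [0.24,0,-0.24]},{"xyz": [-0.07,-0.258,0.037],"twist": [0.33,0.003,-0.33]},{"xyz": [-0.085,-0.264,0.08],"twist": [0.427,0.0037,-0.4327]},{"xyz": [-0.1,-0.27,0.12],"twist": [0.427,0.0037,-0.4327]}]'

```text
time_s: 29.3
eef_pos: [502.1, -43.2, 272.0]
orientation: [-0.542, 0.055, -0.448, 0.709]
wrist_force: [1.7, -0.3, -1.1]
width: 61.5
```

>>> jog_arm --steps '[{"xyz": [0,0,0],"twist": [0,0,0]},{"xyz": [0,0,0],"twist": [0,0,0]}]'

```text
time_s: 29.5
eef_pos: [503.1, -39.7, 271.1]
orientation: [-0.543, 0.053, -0.443, 0.711]
wrist_force: [0.3, -0.6, -0.3]
width: 61.8
```

```bash
python3 -c "
from h import *
stt()
go(ax(0,135),Rcap(0,2.358))
"
```

```text
t 29.5 q [-0.471, 0.158, 2.117, 0.743, 0.419, -1.908] p [503.1, -39.7, 271.1] quat [-0.5432, 0.0529, -0.4428, 0.7114] F [0.3, -0.6, -0.3] w 61.8
xyz(m) [-0.0101, 0.0212, 0.027] twist [-0.0009, 0.0032, -0.0021]
```

>>> jog_arm --steps '[{"xyz": [-0.0101,0.0212,0.027],"twist": [0,0.003,-0.002]},{"xyz": [-0.0101,0.0212,0.027],"twist": [0,0.003,-0.002]},{"xyz": [-0.0101,0.0212,0.027],"twist": [0,0.003,-0.002]},{"xyz": [-0.0101,0.0212,0.027],"twist": [0,0.003,-0.002]}]'

```text
time_s: 29.9
eef_pos: [524.5, -16.3, 260.4]
orientation: [-0.542, 0.055, -0.446, 0.71]
wrist_force: [0.6, -1.2, 0.1]
width: 61.7
```

```bash
python3 -c "
from h import *
stt();roll()
go(ax(0,105),Rcap(0,2.358))
go(ax(0,90),Rcap(0,2.358))
"
```

```text
t 29.9 q [-0.375, 0.208, 2.093, 0.712, 0.347, -1.798] p [524.5, -16.3, 260.4] quat [-0.5424, 0.0552, -0.4465, 0.7095] F [0.6, -1.2, 0.1] w 61.7
rollvec [-0.002, 2.353, 0.003] d 134.73 off(stand xyz) [0.07, -3.42, 0.05] Ftool [1.2, 0.3, -0.5] T [-0.22, 0.01, 0.22]
xyz(m) [-0.0025, 0.0297, 0.0024] twist [0.0016, -0.005, 0.002]
xyz(m) [-0.0026, 0.0447, 0.0024] twist [0.0016, -0.005, 0.002]
```

>>> jog_arm --steps '[{"xyz": [-0.0025,0.0,0.0024],"twist": [0,-0.004,0]},{"xyz": [-0.0025,0.015,0.0024],"twist": [0,-0.004,0]},{"xyz": [-0.0025,0.0247,0.0024],"twist": [0.0016,-0.005,0.002]},{"xyz": [-0.0025,0.0247,0.0024],"twist": [0.0016,-0.005,0.002]},{"xyz": [-0.0025,0.0247,0.0024],"twist": [0.0016,-0.005,0.002]}]'

```text
time_s: 30.4
eef_pos: [538.4, -11.5, 240.5]
orientation: [-0.543, 0.053, -0.444, 0.711]
wrist_force: [0.5, -0.8, -1.4]
width: 61.8
```

```bash
python3 -c "
from h import *
stt();roll()
go(ax(0,95),Rcap(0,2.358))
go(ax(0,88),Rcap(0,2.358))
"
```

```text
t 30.4 q [-0.35, 0.268, 2.09, 0.812, 0.297, -1.891] p [538.4, -11.5, 240.5] quat [-0.5427, 0.0533, -0.4442, 0.7109] F [0.5, -0.8, -1.4] w 61.8
rollvec [-0.0, 2.359, -0.001] d 110.35 off(stand xyz) [0.12, 0.97, 0.08] Ftool [0.2, 1.5, -0.8] T [-0.21, 0.07, 0.24]
xyz(m) [0.0006, 0.0154, -0.0008] twist [-0.0008, 0.0008, -0.0003]
xyz(m) [0.0006, 0.0224, -0.0008] twist [-0.0008, 0.0008, -0.0003]
```

>>> jog_arm --steps '[{"xyz": [0.0006,0.0,-0.0008],"twist": [0,0,0]},{"xyz": [0.0006,0.004,-0.0008],"twist": [0,0,0]},{"xyz": [0.0006,0.008,-0.0008],"twist": [0,0,0]},{"xyz": [0.0006,0.012,-0.0008],"twist": [0,0,0]},{"xyz": [0.0006,0.016,-0.0008],"twist": [0,0,0]},{"xyz": [0.0006,0.016,-0.0008],"twist": [0,0,0]}]'

```text
time_s: 31.0
eef_pos: [547.9, -11.6, 226.6]
orientation: [-0.543, 0.053, -0.444, 0.711]
wrist_force: [-0.0, -0.1, -1.7]
width: 61.9
```

```bash
python3 -c "
from h import *
stt();roll()
go(ax(0,88),Rcap(0,2.358))
go(ax(0,80),Rcap(0,2.358))
"
```

```text
t 31.0 q [-0.342, 0.309, 2.085, 0.899, 0.27, -1.977] p [547.9, -11.6, 226.6] quat [-0.5428, 0.0532, -0.4436, 0.7111] F [-0.0, -0.1, -1.7] w 61.9
rollvec [0.001, 2.36, -0.002] d 93.57 off(stand xyz) [-0.02, 0.56, -0.01] Ftool [-0.7, 1.4, -0.8] T [-0.23, -0.04, 0.22]
xyz(m) [0.0004, 0.0056, -0.0004] twist [-0.001, 0.0015, -0.0012]
xyz(m) [0.0004, 0.0136, -0.0004] twist [-0.001, 0.0015, -0.0012]
```

>>> jog_arm --steps '[{"xyz": [0.0004,0.002,-0.0004],"twist": [0,0,0]},{"xyz": [0.0004,0.004,-0.0004],"twist": [0,0,0]},{"xyz": [0.0004,0.006,-0.0004],"twist": [0,0,0]},{"xyz": [0.0004,0.0075,-0.0004],"twist": [0,0,0]},{"xyz": [0.0004,0.009,-0.0004],"twist": [0,0,0]},{"xyz": [0.0004,0.0105,-0.0004],"twist": [0,0,0]},{"xyz": [0.0004,0.0105,-0.0004],"twist": [0,0,0]}]'

```text
time_s: 31.7
eef_pos: [553.6, -12.0, 218.3]
orientation: [-0.543, 0.053, -0.444, 0.711]
wrist_force: [-1.0, -0.5, -2.6]
width: 61.9
```

```bash
python3 -c "
from h import *
stt();roll()
"
```

```text
t 31.7 q [-0.338, 0.333, 2.081, 0.959, 0.254, -2.036] p [553.6, -12.0, 218.3] quat [-0.5428, 0.0532, -0.4436, 0.7111] F [-1.0, -0.5, -2.6] w 61.9
rollvec [0.001, 2.36, -0.002] d 83.45 off(stand xyz) [-0.15, 0.05, -0.11] Ftool [-1.3, 1.5, -2.0] T [-0.34, 0.01, 0.38]
```

>>> jog_arm --steps '[{"xyz": [0,0.001,0],"twist": [0,0,0]},{"xyz": [0,0.002,0],"twist": [0,0,0]},{"xyz": [0,0.0028,0],"twist": [0,0,0]},{"xyz": [0,0.0028,0],"twist": [0,0,0]}]'

```text
time_s: 32.1
eef_pos: [555.3, -12.0, 216.1]
orientation: [-0.543, 0.053, -0.444, 0.711]
wrist_force: [-2.6, 0.6, -2.3]
width: 61.7
```

```bash
python3 -c "
from h import *
stt();roll()
"
```

```text
t 32.1 q [-0.336, 0.34, 2.08, 0.976, 0.25, -2.052] p [555.3, -12.0, 216.1] quat [-0.5428, 0.0531, -0.4437, 0.7111] F [-2.6, 0.6, -2.3] w 61.7
rollvec [0.0, 2.36, -0.002] d 80.73 off(stand xyz) [-0.02, -0.01, -0.01] Ftool [-2.9, 0.4, -1.9] T [-0.5, 0.01, 0.45]
```

>>> jog_arm --steps '[{"xyz": [0,0.0006,0],"twist": [0,0.0,0]},{"xyz": [0,0.0008,0],"twist": [0,0.12,0]},{"xyz": [0,0.001,0],"twist": [0,0.24,0]},{"xyz": [0,0.0012,0],"twist": [0,0.36,0]},{"xyz": [0,0.0014,0],"twist": [0,0.45,0]}]'

```text
time_s: 32.6
eef_pos: [556.4, -12.3, 215.3]
orientation: [-0.429, 0.211, -0.555, 0.681]
wrist_force: [-2.1, -2.3, -1.5]
width: 61.4
```

```bash
python3 -c "
from h import *
stt();roll()
"
```

```text
t 32.6 q [-0.336, 0.343, 2.079, 0.985, 0.248, -1.606] p [556.4, -12.3, 215.3] quat [-0.4289, 0.2114, -0.555, 0.6807] F [-2.1, -2.3, -1.5] w 61.4
rollvec [-0.001, 1.905, -0.001] d 79.43 off(stand xyz) [0.37, -0.35, 0.26] Ftool [1.2, -0.0, -3.2] T [-0.79, -0.12, -0.11]
```

>>> jog_arm --steps '[{"xyz": [0,0.0003,0],"twist": [0,0.12,0]},{"xyz": [0,0.0005,0],"twist": [0,0.24,0]},{"xyz": [0,0.0008,0],"twist": [0,0.36,0]},{"xyz": [0,0.0011,0],"twist": [0,0.48,0]},{"xyz": [0,0.0013,0],"twist": [0,0.6,0]},{"xyz": [0,0.0016,0],"twist": [0,0.72,0]},{"xyz": [0,0.0019,0],"twist": [0,0.84,0]},{"xyz": [0,0.0021,0],"twist": [0,0.96,0]}]'

```text
time_s: 33.4
eef_pos: [557.4, -11.6, 213.5]
orientation: [0.124, -0.503, 0.69, -0.506]
wrist_force: [-0.7, 1.7, -0.9]
width: 61.7
```

```bash
python3 -c "
from h import *
stt();roll()
"
```

```text
t 33.4 q [-0.334, 0.348, 2.078, 0.998, 0.246, -0.658] p [557.4, -11.6, 213.5] quat [0.1241, -0.5025, 0.6897, -0.5063] F [-0.7, 1.7, -0.9] w 61.7
rollvec [0.002, 0.945, -0.002] d 77.35 off(stand xyz) [0.18, 0.36, 0.13] Ftool [-0.8, 0.3, -1.9] T [-0.35, -0.03, -0.11]
```

>>> jog_arm --steps '[{"xyz": [0,0.0003,0],"twist": [0,0.12,0]},{"xyz": [0,0.0005,0],"twist": [0,0.24,0]},{"xyz": [0,0.0008,0],"twist": [0,0.36,0]},{"xyz": [0,0.0011,0],"twist": [0,0.48,0]},{"xyz": [0,0.0013,0],"twist": [0,0.6,0]},{"xyz": [0,0.0016,0],"twist": [0,0.72,0]},{"xyz": [0,0.0019,0],"twist": [0,0.84,0]},{"xyz": [0,0.0021,0],"twist": [0,0.96,0]}]'

```text
time_s: 34.2
eef_pos: [559.4, -12.2, 212.3]
orientation: [0.209, 0.679, -0.669, 0.217]
wrist_force: [-0.4, 0.3, -0.0]
width: 61.9
```

>>> jog_arm --steps '[{"xyz": [0,0.0003,0],"twist": [0,0.12,0]},{"xyz": [0,0.0005,0],"twist": [0,0.24,0]},{"xyz": [0,0.0008,0],"twist": [0,0.36,0]},{"xyz": [0,0.001,0],"twist": [0,0.46,0]},{"xyz": [0,0.0012,0],"twist": [0,0.55,0]}]'

```text
time_s: 34.7
eef_pos: [560.0, -12.5, 211.2]
orientation: [0.383, 0.712, -0.588, 0.025]
wrist_force: [-1.3, -1.7, -0.7]
width: 61.8
```

```bash
python3 -c "
from h import *
stt();roll()
"
```

```text
t 34.7 q [-0.333, 0.356, 2.076, 1.019, 0.24, 0.831] p [560.0, -12.5, 211.2] quat [0.3829, 0.7122, -0.5878, 0.0252] F [-1.3, -1.7, -0.7] w 61.8
rollvec [0.001, -0.564, -0.002] d 74.05 off(stand xyz) [0.85, -0.6, 0.59] Ftool [0.4, -0.2, 2.2] T [0.36, -0.0, -0.38]
```

>>> jog_arm --steps '[{"xyz": [0,0.0001,0],"twist": [0,0.06,0]},{"xyz": [0,0.0002,0],"twist": [0,0.12,0]},{"xyz": [0,0.0003,0],"twist": [0,0.16,0]},{"xyz": [0,0.0003,0],"twist": [0,0.2,0]},{"xyz": [0,0.0003,0],"twist": [0,0.24,0]}]'

```text
time_s: 35.2
eef_pos: [559.6, -11.7, 210.8]
orientation: [0.445, 0.711, -0.542, -0.055]
wrist_force: [-1.0, 0.9, -0.7]
width: 61.8
```

```bash
python3 -c "
from h import *
stt();roll()
"
```

```text
t 35.2 q [-0.332, 0.356, 2.076, 1.014, 0.241, 1.06] p [559.6, -11.7, 210.8] quat [0.4452, 0.7109, -0.5417, -0.0548] F [-1.0, 0.9, -0.7] w 61.8
rollvec [0.001, -0.787, 0.0] d 73.89 off(stand xyz) [0.39, 0.16, 0.27] Ftool [1.5, 0.0, 0.2] T [0.35, -2.73, -0.36]
```

>>> jog_arm --steps '[{"xyz": [0,0,0],"twist": [0,0.05,0]},{"xyz": [0,0,0],"twist": [0,0.1,0]},{"xyz": [0,0,0],"twist": [0,0.1,0]}]'

```text
time_s: 35.5
eef_pos: [559.4, -11.6, 210.8]
orientation: [0.472, 0.707, -0.519, -0.091]
wrist_force: [-3.9, -0.7, 0.8]
width: 61.9
```

```bash
python3 -c "
from h import *
stt();roll()
"
```

```text
t 35.5 q [-0.332, 0.356, 2.076, 1.015, 0.241, 1.159] p [559.4, -11.6, 210.8] quat [0.4719, 0.7072, -0.5186, -0.0906] F [-3.9, -0.7, 0.8] w 61.9
rollvec [0.001, -0.888, 0.0] d 74.01 off(stand xyz) [0.23, 0.26, 0.16] Ftool [1.2, -2.9, 2.5] T [0.45, -2.34, -0.33]
```

>>> jog_arm --steps '[{"xyz": [0,0,0],"twist": [0,0,0]},{"xyz": [0,0,0],"twist": [0,0,0]},{"xyz": [0,0,0],"twist": [0,0,0]},{"xyz": [0,0,0],"twist": [0,0,0]},{"xyz": [0,-0.02,0],"twist": [0,0,0]},{"xyz": [0,-0.06,0],"twist": [0,0,0]},{"xyz": [0,-0.11,0],"twist": [0,0,0]},{"xyz": [0,-0.14,0],"twist": [0,0,0]}]' --hand 0

```text
time_s: 36.3
eef_pos: [477.9, -14.4, 327.1]
orientation: [0.476, 0.706, -0.515, -0.095]
wrist_force: [0.8, -0.0, 0.1]
width: 85.3
```

```bash
python3 -c "
from h import *
stt();s=snapshot('wrist');print(recognise('wrist','cap_top')[:2],recognise('wrist','tube')[:1],recognise('wrist','lever_grip')[:1])
print(proj(s,[ax(0,106),w(st,lev(0))[0],[423,-21,17]]).round(1).tolist())
g=cv2.GaussianBlur(cv2.cvtColor(s['color'],cv2.COLOR_RGB2GRAY),(0,0),1).astype(float)
gx=cv2.Sobel(g,6,1,0);gy=cv2.Sobel(g,6,0,1);M=Rcap(0,0);a=np.linspace(0,2*np.pi,180,endpoint=False)
best=[]
for d in np.arange(100,118,1.):
 for ex in np.arange(-3,3.1,1):
  for ez in np.arange(-3,3.1,1):
   c=ax(0,d)+ex*M[:,0]+ez*M[:,2];ring=np.cos(a)[:,None]*M[:,0]+np.sin(a)[:,None]*M[:,2]
   p=proj(s,c+31.5*ring);n=proj(s,c+33*ring)-p;n/=np.linalg.norm(n,axis=1)[:,None];i=p.round().astype(int)
   ok=(i[:,0]>=0)&(i[:,0]<640)&(i[:,1]>=0)&(i[:,1]<400)
   v=np.abs(gx[i[ok,1],i[ok,0]]*n[ok,0]+gy[i[ok,1],i[ok,0]]*n[ok,1]);best.append((round(np.minimum(v,60).mean(),2),d,ex,ez))
print(sorted(best)[::-1][:6])
tube()"
```

```text
t 36.3 q [-0.431, 0.004, 2.082, 0.507, 0.551, 1.647] p [477.9, -14.4, 327.1] quat [0.4761, 0.7063, -0.5153, -0.0946] F [0.8, -0.0, 0.1] w 85.3
[{'point': [336.2, 294.7], 'score': 0.97}, {'point': [319.1, 197.4], 'score': 0.75}] [{'point': [436.0, 254.4], 'score': 0.87}] [{'point': [300.1, 105.5], 'score': 0.77}]
[[318.6, 201.2], [301.7, 69.8], [439.0, 268.8]]
[(np.float64(50.01), np.float64(103.0), np.float64(1.0), np.float64(-1.0)), (np.float64(49.89), np.float64(102.0), np.float64(1.0), np.float64(-1.0)), (np.float64(49.68), np.float64(107.0), np.float64(0.0), np.float64(0.0)), (np.float64(49.67), np.float64(104.0), np.float64(0.0), np.float64(-1.0)), (np.float64(49.57), np.float64(106.0), np.float64(0.0), np.float64(0.0)), (np.float64(49.54), np.float64(105.0), np.float64(0.0), np.float64(-1.0))]
[([353.2, 252.3], 0.73)]
blob [23, 23, 24, 20, 250] mean [424. -24.] len [88. 36.] dir [-0.98  0.19]
```

```bash
python3 -c "
from rig import workorder
print(workorder.job_done())"
```

```text
the job is handed in; nothing more can be done
None
```

The job is done and handed in at about 36 s of the 72 s allowed. I unscrewed the cap and stood it on the bench. I then tipped the canister to its second stop, returned it to its rest stop, and screwed the cap back on.

The tube did not drop cleanly: it came to rest propped on a corner of the tray with one end over the wall. I picked it up and laid it down inside the tray before putting the cap back.

**Last checks:**
- **Canister:** it is on its rest stop. The lever was pushed back to its starting position with about 29 N against the stop.
- **Cap:** it turned until it hit the hard stop, with about 2.3–2.7 N m on the wrist. After that the fingers slipped on the cap. Its height along the axis was within about 0.2 mm of home, and the edge fit in the last wrist picture agrees with the home position. That fit is loose in height: 102–107 mm scored about equally, and home is 106.
- **Tube:** it lies flat in the tray at about (423, -21), measured 90 mm long.
- **Gripper:** it is open and well clear of everything.

**Disagreements:**
- **Lever detection:** in the last picture the network's lever point was about 36 px from where I predicted the grip. I put this down to it marking the middle of the whole lever, but I did not look into it further.
- **Cap detection:** the network scored a different object, presumably one of the turquoise look-alikes, above the real cap.

I did not recheck the bystanders, but the arm never moved close to them.

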